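# Comb the lamp stems into their grooves and fit the keeper plate

## Robot

A 6-joint arm with a two-finger parallel gripper is mounted at the origin on a cart in front of the work surface, level with it; the furniture and walls round the work are solid. World frame = base frame: x ahead of the robot, y to its left, z up, the work surface at z = 0. Lengths are in m, angles in degrees, forces in N, time in s.
With the tool pointing down it reaches from about 0.3 to 0.75 m from the base axis. Payload 8.5 kg.
Tool frame: the origin (TCP) lies at the very end of the fingers, on their centre line; the grasp point (between the pads) lies grasp_offset behind it (grasp_offset is the distance from the TCP to the grasp point, in m); x points along the fingers, z is the direction in which the jaws open and shut, and the axes are right-handed (so a half turn about x gives the same grasp; the last joint's range is limited). The gripper opens to 85 mm and grips with 20 to 120 N. Pads are 22 mm wide; open, the fingers measure 114 mm over their backs; the gripper's body (76 mm by 85 mm) begins 54 mm behind the grasp point. The pads swing forward as they close: fully open they stand 13 mm farther back than shut.
Start: joints at [-88.883, 21.807, 74.336, -0, 83.858, -12.336], TCP at [0.128, -0.535, 0.231] pointing down, gripper open.
Joint ranges: [-178.18, 178.18], [-50.72, 133.34], [12.68, 142.11], [-81.47, 261.47], [9.98, 163.14], [-165.26, 165.26]. Speed limits (degrees/s): [136.94, 136.94, 180, 180, 180, 180].

## Interface

Orientations are given as a 3x3 rotation matrix whose columns are the frame's x, y, z axes.
In Python, from rig import observe, get_image, close_job, recognise, grasp_offset gives the robot as it stands.
- The arm moves only by the tool drive_tool, never from a script. Its argument "targets" is a list that holds one entry, the list of rows, each a list of 7 numbers: the shift along the tool's x, y, z in units of 50 mm (1.0 is 50 mm), then the turn, a rotation vector about the tool's x, y, z in rad, then the opening, from -1 (shut) to 1 (fully open), so that 0 is half open. A call has 1 to 5 rows; each row shifts and turns the commanded pose from where the row before left it, along the tool's axes as they then stand; what a row does not reach is not made up. A row lasts 1/10 s, in which the tool goes at most 50 mm and 8.59 degrees, less where a joint would pass 70% of its speed; a pose out of reach is approached as far as the arm can. A call is refused whole if a number of a shift passes 1 or a number of a turn 0.15, either way. A call with a gripper value outside its range is refused whole. The fingers move at their own pace and stop on an object; "force" is the grip in N (left out, the last holds). Time passes only in rows, so rows that do not move let the fingers close. It gives the time, the measured TCP pose, the force and the opening at its end, in the units of the state.
- observe(): the state, without advancing time (a new reading comes with each control period).
- get_image(name): name is "scene" or "side" or "wrist"; returns a dict with "image" (400x640x3 uint8, red, green, blue), "fx", "fy", "cx", "cy" (pixels), "rvec" (rotation vector, rad) and "tvec" (3), from world to camera coordinates, as OpenCV has them. Camera axes: x right, y down, z forward; pixel columns grow to the right and rows downward; lengths in m; the calibration is good to about 2 mm. A picture is of the moment at which its call begins. There is no depth.
- close_job(): hands the job in, once; it reports no verdict.
Trained networks look in a picture, given as the dict that the camera call returned (one of the last four; its "shot" number tells which), for a name from the list of things; names that differ only in an ending like _2 or _b are one class to them, and where a whole thing is asked for, a point or a joint stands for the part that bears it (a point fixed in the world has none). Each returns a list of dicts, best first, with "p" (0 to 1); they miss things now and then, are a little off and sometimes report something else, mostly with a low value. They report only what shows in the picture. A call takes as long as a camera call.
- recognise(label, picture): "at" ([column, row] as shares, 0 to 1, of the picture: columns of its width, rows of its height, amid what is visible of it).
The state is a dict: "time_s": time; "q": joint angles; "qvel": joint speeds; "joint_efforts": joint torques, N m; "position": TCP position; "tool_rot": TCP orientation; "ft_force": force on the tool from outside, world axes, zero at the start; "wrist_torque": the same for the moment, N m; "grip_width": finger opening in m.
Only numpy, scipy, OpenCV 4.12 (cv2) and the standard library are available. Lean on these libraries where they do the work, as an engineer would, in place of code of your own. Each camera call takes 0.05 s, during which the arm holds its last target.

## Task

The three steel lamp stems lie askew across the grooved tray. Take the wooden rake by its handle (how far its teeth stick out differs every time, so feel for it), set them down lightly between the stems close to the notched bar until their tips touch the ridges, and draw it along the tray, tips still on the ridges, past the stems' free ends, until every stem has dropped into its own groove (comb again if one has not); press gently and do not touch the stems with the gripper. Then put the rake back on its rest, and lower the keeper plate over the tray's two pins until it rests flush across the stems, leaving the bottle, tube and reel alone.

Things in the scene. Friction and masses are not known exactly. Their poses are not given: they have to be found in the camera images.
- tray: fixed plywood tray, 195 x 136 mm. Origin on its underside, on the desk; x along the grooves towards the notched end, y across, z up. Spans x = -95 mm (open end) to +100 mm (back wall, 26 mm high), y = +-68. Three grooves along x at y = -26, 0, +26 mm: 14.5 mm wide, floor at z = 9.5 mm, open at the -x end
- ridge_top (a point): point on top of one of the two ridges between the grooves, at tray x = 0, y = +13, z = 22 mm (axes as the tray's). The ridges, at y = +-13 mm, are 11.5 mm wide; the flat rails outside (|y| = 33 to 68 mm) have the same top height, 22 mm above the desk. The rake's four teeth (pitch 26 mm) ride on ridges and rails
- notched_bar (a point): middle of the notched bar, at tray x = 58, y = 0, z = 22 mm. The bar stands across the grooves from x = 54 to 62 mm: posts up to z = 37 mm at y = +-13 and +-40 mm, a 19.5 mm gap over each groove. The stems' collars lie behind it (x > 62 mm), so the stems cannot be pulled out towards -x
- pin_left (a point): tip of the upright steel pin on the tray's +y rail, at tray x = 15, y = +56, z = 39 mm; 8 mm dia, bevelled top 2.5 mm
- pin_right (a point): tip of the like pin on the -y rail, at tray x = 15, y = -56, z = 39 mm
- rake: loose wooden rake, about 170 g, hanging in its rest. Origin: centre of the head bar's underside; y along the bar, z up; either face may lead. Bar 22 x 112 x 18 mm; on it an upright handle 18 mm thick (x), 56 wide (y), z = 18 to 63. Four teeth at y = +-13, +-39 mm, 6 wide (y), 16 deep (x), clamped so that they reach 28 to 44 mm below the bar: set anew each time, not measured, not moved by under 90 N
- rest: fixed plywood rest, 36 x 116 mm: two posts at y = +-51.5 mm carry the ends of the rake's bar at z = 50 mm (rake's origin there when parked: x = y = 0), between 10 mm high lips 26 mm apart in x. Origin on its underside, y along the rake; either way round
- keeper: loose keeper plate, about 220 g: aluminium, 50 x 136 x 8 mm, flat on the desk, wooden grip block on top 16 mm thick (x), 50 wide (y), up to z = 50 mm. Origin at the centre of its underside, y along it, z up. Through holes 10.5 mm dia at x = 0, y = +-56 mm. Flush on the tray its origin is at tray x = 15, y = 0, z = 22 mm, either way round
- stem_a: loose steel stem for the -y outer groove (tray y = -26 mm): shaft 12 mm dia, 140 long, with a collar 22 dia, 10 thick on one end; 70 g. Origin on the axis at mid-shaft; x along it towards the collar. Starts with the collar behind the notched bar, shaft on top of the ridges (origin z = 28 mm), 12 to 17 degrees askew, free end towards tray +y. Seated in its groove: origin z = 15.5 mm
- stem_b: loose steel stem for the middle groove (tray y = +0 mm): shaft 12 mm dia, 140 long, with a collar 22 dia, 10 thick on one end; 70 g. Origin on the axis at mid-shaft; x along it towards the collar. Starts with the collar behind the notched bar, shaft on top of the ridges (origin z = 28 mm), 12 to 17 degrees askew, free end towards tray +y. Seated in its groove: origin z = 15.5 mm
- stem_c: loose steel stem for the +y outer groove (tray y = +26 mm): shaft 12 mm dia, 140 long, with a collar 22 dia, 10 thick on one end; 70 g. Origin on the axis at mid-shaft; x along it towards the collar. Starts with the collar behind the notched bar, shaft on top of the ridges (origin z = 28 mm), 12 to 17 degrees askew, free end towards tray +y. Seated in its groove: origin z = 15.5 mm
- glue_bottle: bystander: glue bottle, 47 mm dia, 148 mm high, standing; origin under its centre
- kraft_tube: bystander: cardboard tube, 68 mm dia, 88 mm high, standing; origin under its centre
- solder_reel: bystander: solder reel, 60 mm dia, 35 mm high; origin under its centre

How it is judged:
By the outcome, as a careful person would: the job done as asked, in the order asked, and still so for the second after the job is handed in, with the robot touching nothing.
It also fails if it takes over 72 s, if anything falls off the work surface, if the arm or the gripper's body presses on something with over 40 N, if the wrist force passes 120 N, or if a joint passes its speed limit or range.

## Working session

There is one attempt and no reset: what is moved stays moved. The work goes in short steps, Python scripts to look and compute and a tool call to move; the robot and the scene stay as the last step left them, time stands still between calls to the robot, and variables do not carry over. Pictures are saved under pics/ and viewed, and the job is handed in when it is done.

Besides the shell and the picture viewer there is one more tool, called after "Request:" as name(argument=value, ...), one argument or row to a line, values as JSON. drive_tool: Moves the arm, as the interface text tells. Its arguments: {"type":"object","properties":{"targets":{"type":"array"},"force":{"type":"number"}},"required":["targets"]}

```bash
ls; mkdir -p pics
python3 - <<'E'
from rig import *
import cv2, json
print(grasp_offset if not callable(grasp_offset) else grasp_offset())
s=observe(); print({k:(v if not hasattr(v,'tolist') else v.tolist()) for k,v in s.items()})
for n in ["scene","side","wrist"]:
    p=get_image(n); cv2.imwrite(f"pics/{n}0.png",p["image"][:,:,::-1])
    print(n,p["fx"],p["cx"],p["rvec"],p["tvec"],p["shot"])
    if n!="wrist":
        for l in ["tray","ridge_top","notched_bar","pin_left","pin_right","rake","rest","keeper","stem_a","glue_bottle","kraft_tube","solder_reel"]:
            print(l,[(round(d["p"],2),round(d["at"][0]*640),round(d["at"][1]*400)) for d in recognise(l,p)])
E
```

```text
pics
0.0187
{'time_s': 0.0, 'q': [-88.88136002833922, 21.840230480707948, 74.38635884365736, 0.0007982866259710511, 83.85886983599673, -12.335645331256881], 'qvel': [-0.0017997936248582845, 0.011622052742660888, -0.08682308765844596, 0.003828585426631572, 0.10406061168292843, 0.08261450415484603], 'joint_efforts': [0.00040243549847218674, -44.8456084728241, -23.1279855966568, -0.00014833919522061478, 0.004762404860230163, 2.7618918352345645e-05], 'position': [0.12796460999396564, -0.5345904561976731, 0.23070945841996446], 'tool_rot': [[-1.5268829469193238e-05, 0.9725562221184674, 0.2326679921809555], [0.0014915293368793546, 0.23266775555327812, -0.9725551351291282], [-0.9999988875529312, 0.00033218135758302783, -0.0014541487013367315]], 'ft_force': [-0.8730191614095076, 0.03243169633978488, -0.0005766600011281422], 'wrist_torque': [0.07071976101094696, 0.025681211812514055, -0.005441449322915681], 'grip_width': 0.0855052868334698}
scene 471.4738728281258 322.859489246606 [ 1.90926864 -0.89665984  0.51296894] [-0.42613525  0.22372925  1.19049887] 1
tray [(0.91, 365, 250)]
ridge_top [(
[... 261 characters left out ...]
3)]
side 369.81129776396426 322.7790697057928 [ 2.07921152 -0.34868659  0.18880535] [-0.54753533  0.12916573  0.99892243] 2
tray [(0.78, 331, 292), (0.57, 242, 157)]
ridge_top [(0.8, 331, 291)]
notched_bar [(0.63, 333, 292)]
pin_left [(0.18, 332, 293)]
pin_right [(0.97, 336, 292)]
rake [(0.51, 241, 158)]
rest [(0.65, 242, 174), (0.56, 330, 295)]
keeper [(0.72, 335, 241), (0.72, 307, 154)]
stem_a [(0.83, 334, 285), (0.8, 336, 269), (0.71, 402, 225), (0.57, 338, 276)]
glue_bottle [(0.91, 402, 224)]
kraft_tube [(0.95, 305, 156)]
solder_reel [(0.7, 420, 312), (0.69, 330, 287)]
wrist 308.7266355384786 319.30112022225876 [-2.25572051  1.77930776  0.29275719] [-0.54897104 -0.04201297  0.38148825] 3
```

View pics/scene0.png

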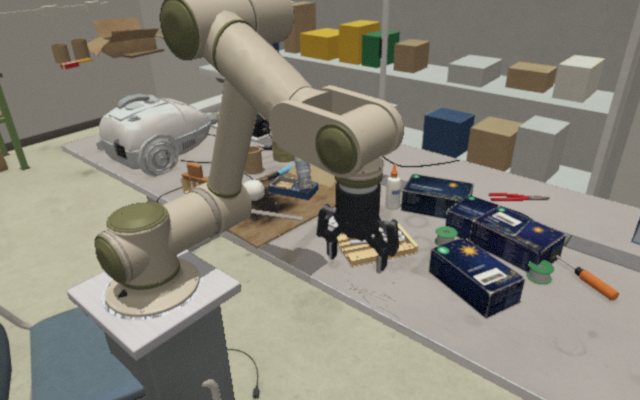

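View pics/side0.png

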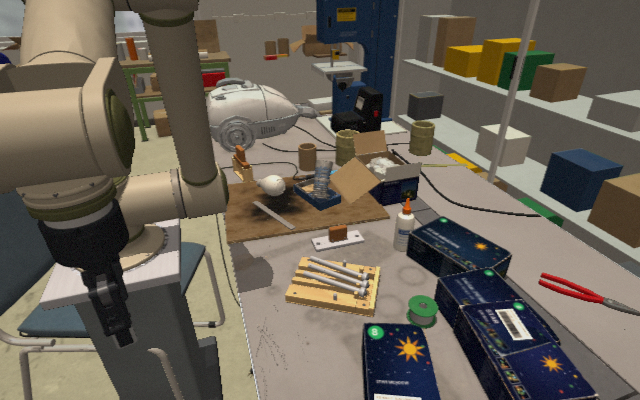

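View pics/wrist0.png

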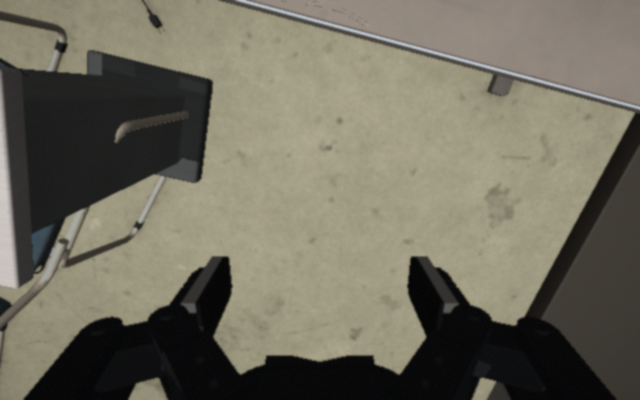

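The side view shows the tray at (335,285), the keeper at (337,238), the rake at (241,160), the tube at (306,156), the bottle at (403,225) and the reel at (422,312). Next I'll convert these to world positions and zoom in.

```bash
cat > h.py <<'E'
import numpy as np, cv2
from rig import *
def snap(n,fn=None,crop=None,up=1):
    p=get_image(n)
    if fn:
        im=p["image"][:,:,::-1]
        if crop: im=im[crop[1]:crop[3],crop[0]:crop[2]]
        im=cv2.resize(im,None,fx=up,fy=up,interpolation=cv2.INTER_CUBIC)
        cv2.imwrite("pics/"+fn,im)
    return p
def ray(p,u,v):
    R=cv2.Rodrigues(np.array(p["rvec"],float))[0]; t=np.array(p["tvec"],float)
    d=R.T@np.array([(u-p["cx"])/p["fx"],(v-p["cy"])/p["fy"],1]); c=-R.T@t
    return c,d
def at(p,u,v,z):
    c,d=ray(p,u,v); return c+d*(z-c[2])/d[2]
def proj(p,X):
    R=cv2.Rodrigues(np.array(p["rvec"],float))[0]
    Y=np.atleast_2d(X)@R.T+np.array(p["tvec"],float)
    return np.c_[p["fx"]*Y[:,0]/Y[:,2]+p["cx"],p["fy"]*Y[:,1]/Y[:,2]+p["cy"]]
E
python3 - <<'E'
from h import *
np.set_printoptions(precision=4,suppress=True)
p=snap("side","sA.png",(220,130,440,330),3)
for n,u,v,z in [("tray",333,288,.022),("keeper",337,240,.01),("rake",241,165,.06),("tube",305,170,0),("bottle",403,245,0),("reel",421,318,0)]: print(n,at(p,u,v,z))
# scene camera
p=snap("scene","scA.png",(170,140,470,280),2.6)
E
```

```text
tray [ 0.4819 -0.3552  0.022 ]
keeper [ 0.5595 -0.1756  0.01  ]
rake [0.3715 0.2855 0.06  ]
tube [0.6059 0.2901 0.    ]
bottle [ 0.7244 -0.2432  0.    ]
reel [ 0.6349 -0.4786  0.    ]
```

View pics/sA.png

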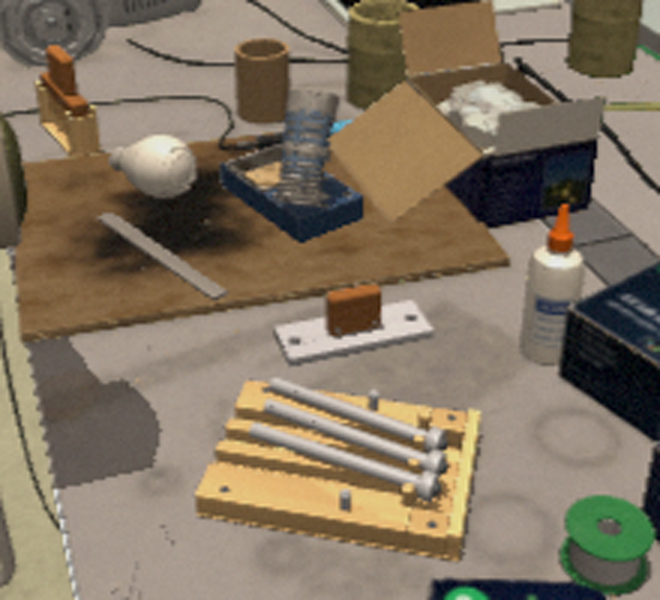

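View pics/scA.png

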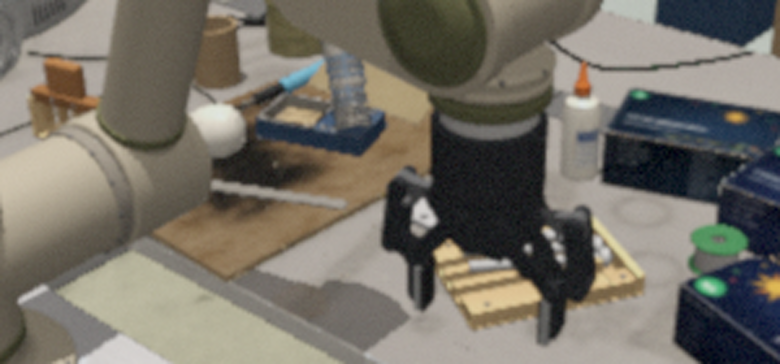

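Run:
```python
from h import *
np.set_printoptions(precision=4,suppress=True)
s=observe(); R=np.array(s["tool_rot"]);P=np.array(s["position"])
w=get_image("wrist"); Rc=cv2.Rodrigues(np.array(w["rvec"]))[0]; c=-Rc.T@w["tvec"]
print("cam in tool",R.T@(c-P),"axes in tool\n",R.T@Rc.T)
p=get_image("side")
def C(u,v,z): return at(p,220+u/3,130+v/3,z)
from scipy.optimize import least_squares
def fit(pts,uv,x0):
    uv=np.array(uv)/3+[220,130];pts=np.array(pts)/1000
    def f(q):
        a=q[2];X=np.c_[q[0]+np.cos(a)*pts[:,0]-np.sin(a)*pts[:,1],q[1]+np.sin(a)*pts[:,0]+np.cos(a)*pts[:,1],pts[:,2]]
        return (proj(p,X)-uv).ravel()
    r=least_squares(f,x0);return r.x,r.fun
x,f=fit([(-95,-68,22),(-95,68,22),(100,68,26),(100,-68,26),(15,56,39),(15,-56,39)],[(197,490),(240,383),(480,408),(463,533),(374,391),(345,491)],[.48,-.35,0])
print("tray",x,np.degrees(x[2]),f)
# keeper: plate top corners
for u,v in [(276,336),(416,302),(433,330),(290,360)]: print("kc",C(u,v,.008))
for u,v in [(40,80),(95,152),(50,48),(70,60)]: print("rake",C(u,v,.05),C(u,v,.113))
```

```text
cam in tool [-0.143   0.0819 -0.0006] axes in tool
 [[ 0.0011 -0.319   0.9478]
 [ 0.0001 -0.9478 -0.319 ]
 [ 1.      0.0005 -0.001 ]]
tray [ 0.4914 -0.3322 -0.5454] -31.249914271952118 [-0.6817  1.795   1.3706 -1.3018 -0.2029 -0.2042 -0.1441  0.2467 -0.5798
 -0.3357  0.339  -0.5324]
kc [ 0.4935 -0.1591  0.008 ]
kc [ 0.6336 -0.1524  0.008 ]
kc [ 0.6306 -0.1978  0.008 ]
kc [ 0.4947 -0.1962  0.008 ]
rake [0.3565 0.3916 0.05  ] [0.3465 0.2438 0.113 ]
rake [0.3895 0.1728 0.05  ] [0.3757 0.0495 0.113 ]
rake [0.3823 0.4939 0.05  ] [0.3694 0.3347 0.113 ]
rake [0.4015 0.4435 0.05  ] [0.3864 0.2899 0.113 ]
```

```bash
cat >> h.py <<'E'
from scipy.spatial.transform import Rotation as Ro
def Rdown(yaw):  # tool x down, tool z at yaw (deg)
    a=np.radians(yaw); z=np.array([np.cos(a),np.sin(a),0]); x=np.array([0,0,-1.]); return np.c_[x,np.cross(z,x),z]
def plan(goals,grip,vmax=.045,start=None):
    """goals: list of (pos,yaw or None[,vmax]); prints rows"""
    s=observe(); P=np.array(s["position"]); R=np.array(s["tool_rot"])
    if start is not None: P,R=start
    rows=[]
    for g in goals:
        G=np.array(g[0],float); RG=R if g[1] is None else (Rdown(g[1]) if np.ndim(g[1])==0 else g[1]); vm=g[2] if len(g)>2 else vmax
        w=Ro.from_matrix(R.T@RG).as_rotvec()
        n=int(max(np.ceil(np.linalg.norm(G-P)/vm),np.ceil(np.linalg.norm(w)/.145),1))
        P0=P.copy();R0=R.copy()
        # ease: n steps, plus softened ends
        fr=np.linspace(0,1,n+1)[1:]
        for f in fr:
            Rt=R0@Ro.from_rotvec(w*f).as_matrix(); Pt=P0+(G-P0)*f
            dp=np.round(R.T@(Pt-P)/.05,2 if vm>.01 else 3); dw=np.round(Ro.from_matrix(R.T@Rt).as_rotvec(),3)
            rows.append([*dp,*dw,grip]); P=P+R@dp*.05; R=R@Ro.from_rotvec(dw).as_matrix()
    for i in range(0,len(rows),5):
        print("["+",".join("["+",".join(f"{float(v):g}" for v in r)+"]" for r in rows[i:i+5])+"]")
    print("end",P.round(4),"yaw",round(float(np.degrees(np.arctan2(R[1,2],R[0,2]))),2),len(rows))
    return P,R
E
python3 - <<'E'
from h import *
plan([([.47,-.30,.28],-31.2)],1)
E
```

```text
[[-0.1,0.77,-0.3,-0.079,0,0,1],[-0.09,0.8,-0.23,-0.079,0,0,1],[-0.1,0.81,-0.18,-0.079,0,0,1],[-0.1,0.82,-0.1,-0.08,0,0,1],[-0.1,0.83,-0.04,-0.079,0,0,1]]
[[-0.09,0.83,0.02,-0.079,0,0,1],[-0.1,0.83,0.09,-0.079,0,0,1],[-0.1,0.81,0.15,-0.079,0,0,1],[-0.1,0.8,0.22,-0.079,0,0,1],[-0.09,0.79,0.28,-0.08,0,0,1]]
end [ 0.47   -0.2997  0.2798] yaw -31.17 10
```

Request:
drive_tool(
  targets=[
    [[-0.1, 0.77, -0.3, -0.079, 0, 0, 1], [-0.09, 0.8, -0.23, -0.079, 0, 0, 1], [-0.1, 0.81, -0.18, -0.079, 0, 0, 1], [-0.1, 0.82, -0.1, -0.08, 0, 0, 1], [-0.1, 0.83, -0.04, -0.079, 0, 0, 1]],
  ],
)

```text
time_s: 2.05
position: [0.3001, -0.4166, 0.2562]
tool_rot: [[0.0, 0.806, 0.592], [-0.0, 0.592, -0.806], [-1.0, -0.0, 0.0]]
ft_force: [1.1, -0.6, 0.5]
grip_width: 0.0855
```

Request:
drive_tool(
  targets=[
    [[-0.09, 0.83, 0.02, -0.079, 0, 0, 1], [-0.1, 0.83, 0.09, -0.079, 0, 0, 1], [-0.1, 0.81, 0.15, -0.079, 0, 0, 1], [-0.1, 0.8, 0.22, -0.079, 0, 0, 1], [-0.09, 0.79, 0.28, -0.08, 0, 0, 1]],
  ],
)

```text
time_s: 2.55
position: [0.4713, -0.2985, 0.2802]
tool_rot: [[0.0, 0.515, 0.857], [-0.0, 0.857, -0.515], [-1.0, -0.0, 0.0]]
ft_force: [-0.1, -1.3, 0.2]
grip_width: 0.0855
```

Request:
drive_tool(
  targets=[
    [[0, 0, 0, 0, 0, 0, 1], [0, 0, 0, 0, 0, 0, 1]],
  ],
)

```text
time_s: 2.75
position: [0.4704, -0.2992, 0.2797]
tool_rot: [[-0.0, 0.517, 0.856], [-0.0, 0.856, -0.517], [-1.0, -0.0, -0.0]]
ft_force: [-0.0, -0.6, -0.1]
grip_width: 0.0852
```

Run:
```python
from h import *
np.set_printoptions(precision=4,suppress=True)
s=observe();print(s["time_s"],np.array(s["position"]),np.array(s["tool_rot"]),s["ft_force"])
p=snap("wrist","w1.png",None,1.25)
for l in ["tray","ridge_top","notched_bar","pin_left","pin_right","keeper","stem_a","glue_bottle","solder_reel"]:
    print(l,[(round(d["p"],2),round(d["at"][0]*640,1),round(d["at"][1]*400,1)) for d in recognise(l,p)])
```

```text
2.75 [ 0.4704 -0.2992  0.2797] [[-0.0003  0.5165  0.8563]
 [-0.      0.8563 -0.5165]
 [-1.     -0.0002 -0.0003]] [-0.0328 -0.5943 -0.054 ]
tray [(0.83, 348.6, 169.7)]
ridge_top [(0.67, 343.9, 167.8), (0.35, 347.4, 183.6)]
notched_bar [(0.89, 347.9, 171.6)]
pin_left [(0.66, 486.5, 11.3), (0.64, 346.1, 171.9)]
pin_right [(0.79, 348.1, 171.7)]
keeper [(0.74, 327.7, 31.8)]
stem_a [(0.96, 354.9, 169.6), (0.84, 352.6, 144.1), (0.81, 350.7, 183.0)]
glue_bottle [(0.67, 487.8, 11.4)]
solder_reel [(0.75, 489.1, 206.6)]
```

View pics/w1.png

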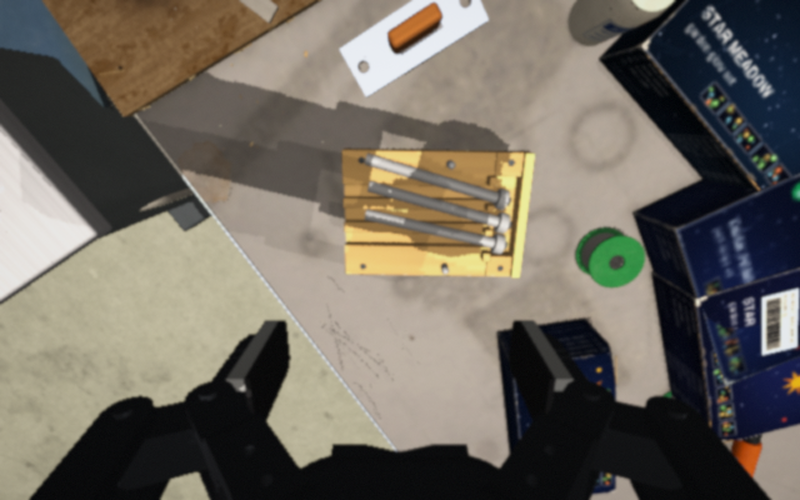

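The wrist view shows the tray (345-535, 150-277), the keeper at (415,40) and the reel at (610,257). I'll crop in for an exact tray fit.

Run:
```python
from h import *
p=snap("wrist","w2.png",(265,110,435,230),4.7)
p=snap("wrist","w3.png",(260,0,400,85),5)
```

```text
(no output)
```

View pics/w2.png

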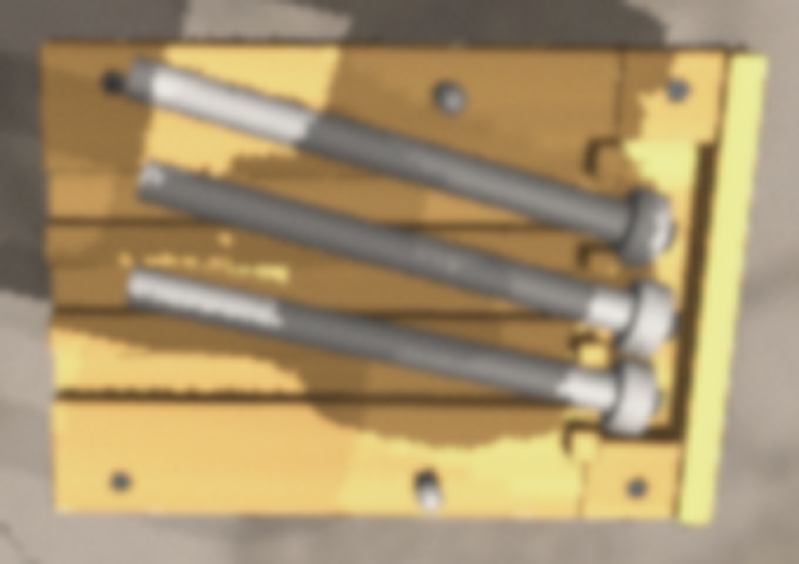

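View pics/w3.png

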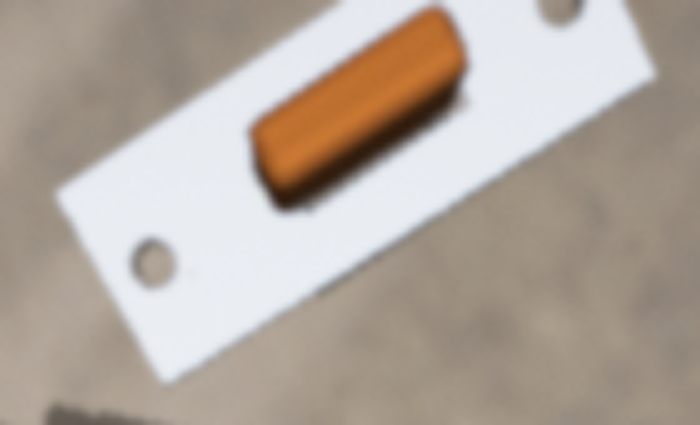

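```bash
cat >> h.py <<'E'
from scipy.optimize import least_squares
def T(q,pts):
    pts=np.atleast_2d(np.array(pts,float))/1000;a=q[2]
    return np.c_[q[0]+np.cos(a)*pts[:,0]-np.sin(a)*pts[:,1],q[1]+np.sin(a)*pts[:,0]+np.cos(a)*pts[:,1],pts[:,2]]
def fit(p,pts,uv,x0):
    f=lambda q:(proj(p,T(q,pts))-np.array(uv)).ravel()
    r=least_squares(f,x0,loss="soft_l1",f_scale=.5);return r.x,f(r.x).reshape(-1,2).round(1)
E
python3 - <<'E'
from h import *
np.set_printoptions(precision=4,suppress=True)
p=get_image("wrist")
uv=np.array([(42,42),(57,513),(767,57),(712,522),(456,102),(431,497)])/4.7+[265,110]
pts=[(-95,68,22),(-95,-68,22),(100,68,26),(100,-68,26),(15,56,39),(15,-56,39)]
x,f=fit(p,pts,uv,[.49,-.33,-.545]); print("tray",x,np.degrees(x[2]),f.tolist())
x2,f2=fit(p,pts[:2]+pts[4:],np.r_[uv[:2],uv[4:]],x); print(x2,np.degrees(x2[2]),f2.tolist())
uv=np.array([(152,264),(561,5),(57,192),(165,383),(656,73)])/5+[260,0]
# keeper: y along; holes at y=±56; plate top z=8
k,f=fit(p,[(0,56,8),(0,-56,8),(25,68,8),(-25,68,8),(-25,-68,8)],uv,[.56,-.176,1.6]); print("keeper",k,np.degrees(k[2]),f.tolist())
k,f=fit(p,[(0,56,8),(0,-56,8),(-25,68,8),(25,68,8),(25,-68,8)],uv,[.56,-.176,1.6]); print("keeper",k,np.degrees(k[2]),f.tolist())
# stems free ends at z=28
def intray(X): 
    d=X[:2]-x[:2];c,s=np.cos(x[2]),np.sin(x[2]);return np.array([c*d[0]+s*d[1],-s*d[0]+c*d[1]])*1000
for n,u,v,u2,v2 in [("c",142,78,590,213),("b",148,180,580,300),("a",133,287,570,385)]:
    print(n,intray(at(p,265+u/4.7,110+v/4.7,.028)),intray(at(p,265+u2/4.7,110+v2/4.7,.028)))
E
```

```text
tray [ 0.4907 -0.3335 -0.5579] -31.96593344055594 [[-0.3, 0.2], [-0.3, -0.4], [0.7, -0.5], [0.0, 0.7], [-0.2, -0.1], [0.3, 0.7]]
[ 0.4909 -0.3336 -0.5583] -31.986161945889066 [[-0.2, 0.1], [-0.2, -0.5], [-0.0, -0.2], [0.5, 0.7]]
keeper [ 0.5619 -0.1715  1.55  ] 88.80800283234952 [[0.2, -0.2], [0.1, -1.0], [-0.1, 0.0], [-0.0, 0.2], [-0.3, 0.6]]
keeper [ 0.557  -0.1925  1.1591] 66.41369372736877 [[-0.1, -0.2], [9.5, 38.1], [12.7, 37.2], [-15.9, -45.2], [-0.8, -0.3]]
c [-67.3351  59.7166] [55.2449 25.0985]
b [-66.0016  32.4704] [54.5835  0.5105]
a [-70.4842   2.4628] [ 53.8463 -24.4623]
```

Run:
```python
from h import *
plan([([.38,.20,.30],-32)],1,vmax=.049)
```

```text
[[-0.04,0.69,-0.61,0.001,0,0,1],[-0.03,0.69,-0.61,0.002,0,0,1],[-0.04,0.7,-0.61,0.001,0,0,1],[-0.04,0.69,-0.62,0.001,0,0,1],[-0.03,0.69,-0.61,0.002,0,0,1]]
[[-0.04,0.68,-0.62,0.001,0,0,1],[-0.04,0.69,-0.61,0.001,0,0,1],[-0.03,0.69,-0.62,0.001,0,0,1],[-0.04,0.69,-0.61,0.002,0,0,1],[-0.04,0.68,-0.62,0.001,0,0,1]]
[[-0.03,0.69,-0.62,0.001,0,0,1]]
end [0.3802 0.2001 0.2998] yaw -31.98 11
```

Request:
drive_tool(
  targets=[
    [[-0.04, 0.69, -0.61, 0.001, 0, 0, 1], [-0.04, 0.69, -0.61, 0.001, 0, 0, 1], [-0.04, 0.69, -0.61, 0.001, 0, 0, 1], [-0.03, 0.69, -0.61, 0.001, 0, 0, 1], [-0.03, 0.69, -0.61, 0.002, 0, 0, 1]],
  ],
)

```text
time_s: 3.9
position: [0.4286, -0.0714, 0.289]
tool_rot: [[0.0, 0.523, 0.852], [-0.0, 0.852, -0.523], [-1.0, 0.0, 0.0]]
ft_force: [1.0, 0.3, -0.7]
grip_width: 0.0854
```

Request:
drive_tool(
  targets=[
    [[-0.04, 0.69, -0.62, 0.001, 0, 0, 1], [-0.04, 0.69, -0.62, 0.001, 0, 0, 1], [-0.04, 0.69, -0.61, 0.001, 0, 0, 1], [-0.03, 0.69, -0.61, 0.002, 0, 0, 1], [-0.03, 0.69, -0.62, 0.002, 0, 0, 1]],
  ],
)

```text
time_s: 4.4
position: [0.3879, 0.1563, 0.2982]
tool_rot: [[0.001, 0.529, 0.849], [0.0, 0.849, -0.529], [-1.0, 0.0, 0.001]]
ft_force: [1.0, -0.5, -0.5]
grip_width: 0.0857
```

Request:
drive_tool(
  targets=[
    [[-0.03, 0.69, -0.62, 0.001, 0, 0, 1], [0, 0, 0, 0, 0, 0, 1], [0, 0, 0, 0, 0, 0, 1], [0, 0, 0, 0, 0, 0, 1]],
  ],
)

```text
time_s: 4.8
position: [0.3808, 0.1995, 0.2993]
tool_rot: [[-0.0, 0.53, 0.848], [-0.0, 0.848, -0.53], [-1.0, -0.0, 0.0]]
ft_force: [-0.1, -1.1, -0.5]
grip_width: 0.0854
```

Run:
```python
from h import *
np.set_printoptions(precision=4,suppress=True)
s=observe();print(s["time_s"],np.array(s["position"]),s["ft_force"])
p=snap("wrist","w4.png",None,1.25)
for l in ["rake","rest","kraft_tube"]:
    print(l,[(round(d["p"],2),round(d["at"][0]*640,1),round(d["at"][1]*400,1)) for d in recognise(l,p)])
```

```text
4.8 [0.3808 0.1995 0.2993] [-0.0855 -1.0507 -0.5081]
rake [(0.71, 259.1, 76.4)]
rest [(0.67, 272.8, 72.8)]
kraft_tube [(0.52, 436.9, 2.4)]
```

View pics/w4.png

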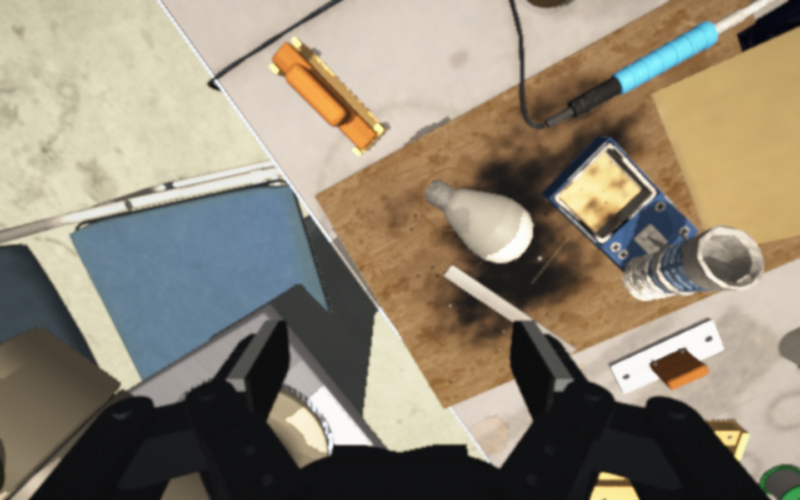

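Run:
```python
from h import *
np.set_printoptions(precision=4,suppress=True)
p=snap("wrist","w5.png",(205,20,325,135),5)
a=at(p,294/1.25,72/1.25,.113);b=at(p,338/1.25,117/1.25,.113);print(a,b,(a+b)/2,np.degrees(np.arctan2(*(b-a)[1::-1])))
a=at(p,282/1.25,52/1.25,.068);b=at(p,374/1.25,144/1.25,.068);print(a,b,(a+b)/2,np.degrees(np.arctan2(*(b-a)[1::-1])))
```

```text
[0.3717 0.3411 0.113 ] [0.3817 0.2954 0.113 ] [0.3767 0.3183 0.113 ] -77.64139158556647
[0.3653 0.3694 0.068 ] [0.3907 0.2613 0.068 ] [0.378  0.3154 0.068 ] -76.75582222616714
```

View pics/w5.png

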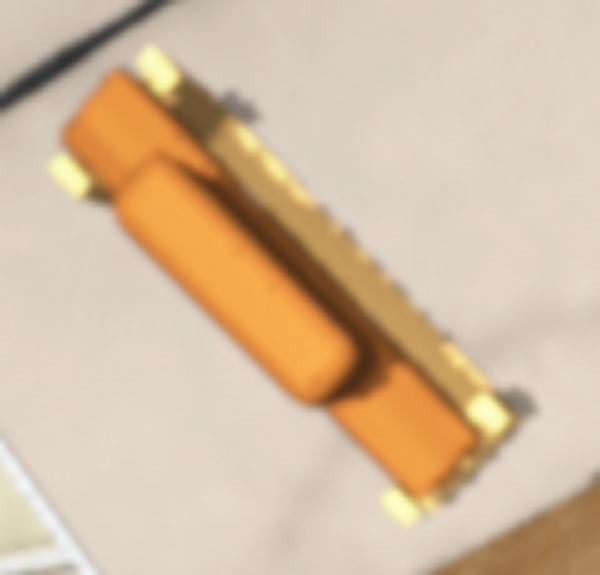

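Run:
```python
from h import *
np.set_printoptions(precision=4,suppress=True)
p=get_image("wrist")
uv=np.array([(120,67),(65,135),(478,437),(420,498),(160,152),(113,208),(358,350),(310,405)])/5+[205,20]
x,f=fit(p,[(11,56,68),(-11,56,68),(11,-56,68),(-11,-56,68),(9,28,113),(-9,28,113),(9,-28,113),(-9,-28,113)],uv,[.377,.317,.22])
print(x,np.degrees(x[2]),f.tolist())
```

```text
[0.3758 0.3187 0.2205] 12.635368161780358 [[-0.2, -2.1], [-2.1, 0.0], [2.1, 0.2], [0.7, 1.6], [-0.3, -3.4], [-2.8, -0.3], [2.5, 0.5], [0.1, 2.6]]
```

Run:
```python
from h import *
plan([([.376,.318,.20],12.6)],1,vmax=.035)
```

```text
[[0.33,0.33,-0.22,-0.13,-0,0,1],[0.33,0.35,-0.18,-0.13,-0,0,1],[0.33,0.37,-0.13,-0.13,-0,0,1],[0.33,0.39,-0.09,-0.13,-0,0,1],[0.34,0.39,-0.03,-0.129,-0,0,1]]
[[0.33,0.4,0.02,-0.13,-0,0,1]]
end [0.3759 0.3182 0.1998] yaw 12.58 6
```

Request:
drive_tool(
  targets=[
    [[0.33, 0.33, -0.22, -0.13, 0, 0, 1], [0.33, 0.35, -0.18, -0.13, 0, 0, 1], [0.33, 0.37, -0.13, -0.13, 0, 0, 1], [0.33, 0.39, -0.09, -0.13, 0, 0, 1], [0.34, 0.39, -0.03, -0.129, 0, 0, 1]],
  ],
)

```text
time_s: 5.6
position: [0.3765, 0.2994, 0.2157]
tool_rot: [[0.0, -0.095, 0.995], [0.0, 0.995, 0.095], [-1.0, 0.0, 0.0]]
ft_force: [-0.4, -0.2, -0.6]
grip_width: 0.0852
```

Request:
drive_tool(
  targets=[
    [[0.33, 0.4, 0.02, -0.13, 0, 0, 1], [0, 0, 0, 0, 0, 0, 1], [0, 0, 0, 0, 0, 0, 1]],
  ],
)

```text
time_s: 5.9
position: [0.3756, 0.3185, 0.2]
tool_rot: [[-0.0, -0.217, 0.976], [-0.0, 0.976, 0.217], [-1.0, -0.0, -0.0]]
ft_force: [-0.1, -0.8, -0.3]
grip_width: 0.0854
```

Run:
```python
from h import *
np.set_printoptions(precision=4,suppress=True)
s=observe();print(s["time_s"],np.array(s["position"]),s["ft_force"])
p=snap("wrist","w6.png",None,1.25)
p=snap("wrist","w7.png",(230,100,410,300),3)
```

```text
5.9 [0.3756 0.3185 0.2   ] [-0.131  -0.7841 -0.3418]
```

View pics/w7.png

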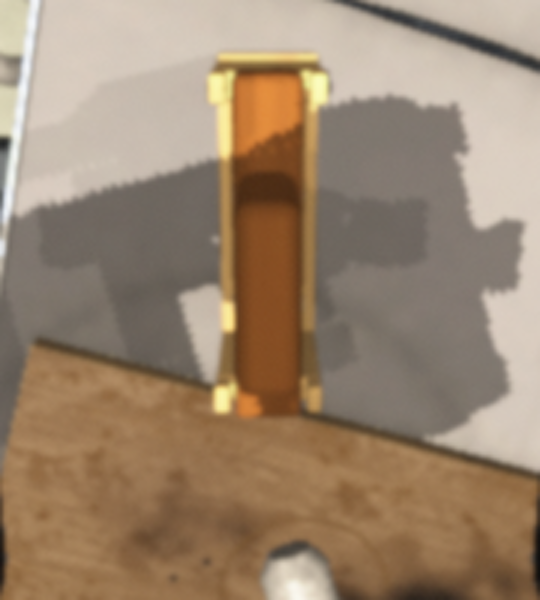

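Run:
```python
from h import *
np.set_printoptions(precision=4,suppress=True)
p=get_image("wrist")
uv=np.array([(268,72),(268,415),(269,200),(269,393)])/3+[230,100]
x,f=fit(p,[(0,56,68),(0,-56,68),(0,28,113),(0,-28,113)],uv,[.377,.317,.22])
print(x,np.degrees(x[2]),f.tolist())
print(proj(p,T(x,[(11,56,68),(-11,56,68),(9,28,113),(-9,28,113)])),uv)
```

```text
[0.3757 0.3201 0.2186] 12.524078888190918 [[0.2, -0.8], [0.2, 1.1], [-0.2, -0.5], [-0.2, 2.1]]
[[332.1283 123.2139]
 [306.8988 123.2206]
 [331.313  166.1392]
 [307.7011 166.1426]] [[319.3333 124.    ]
 [319.3333 238.3333]
 [319.6667 166.6667]
 [319.6667 231.    ]]
```

Request:
drive_tool(
  targets=[
    [[0.6, 0.03, 0, 0, 0, 0, 0], [0.6, 0, 0, 0, 0, 0, -0.2], [0.6, 0, 0, 0, 0, 0, -0.2], [0.4, 0, 0, 0, 0, 0, -0.2], [0.26, 0, 0, 0, 0, 0, -0.2]],
  ],
)

```text
time_s: 6.55
position: [0.3753, 0.3196, 0.0761]
tool_rot: [[-0.0, -0.217, 0.976], [-0.0, 0.976, 0.217], [-1.0, -0.0, -0.001]]
ft_force: [0.8, 0.1, -0.2]
grip_width: 0.0339
```

Request:
drive_tool(
  targets=[
    [[0, 0, 0, 0, 0, 0, -0.2], [0, 0, 0, 0, 0, 0, -1], [0, 0, 0, 0, 0, 0, -1], [0, 0, 0, 0, 0, 0, -1], [0, 0, 0, 0, 0, 0, -1]],
  ],
  force=50,
)

```text
time_s: 7.05
position: [0.3757, 0.3204, 0.0779]
tool_rot: [[0.002, -0.219, 0.976], [0.001, 0.976, 0.219], [-1.0, 0.0, 0.002]]
ft_force: [0.2, -2.4, 6.4]
grip_width: 0.0173
```

Request:
drive_tool(
  targets=[
    [[0, 0, 0, 0, 0, 0, -1], [0, 0, 0, 0, 0, 0, -1], [0, 0, 0, 0, 0, 0, -1]],
  ],
)

```text
time_s: 7.35
position: [0.3757, 0.3204, 0.0778]
tool_rot: [[0.002, -0.219, 0.976], [0.001, 0.976, 0.219], [-1.0, 0.0, 0.002]]
ft_force: [0.7, -2.3, 6.3]
grip_width: 0.0177
```

Run:
```python
from h import *
q=np.array([.4908,-.3335,-.558])
t=T(q,(43,3,0))[0];print(t)
e=plan([([.3757,.3204,.26],None,.04),([t[0],t[1],.26],-32,.045),([t[0],t[1],.15],-32,.04)],-1)
```

```text
[ 0.52886605 -0.35372315  0.        ]
[[-0.73,0,0,0,0,0,-1],[-0.73,0,0,0,0,0,-1],[-0.73,0,0,0,0,0,-1],[-0.72,0,0.01,0,0,0,-1],[-0.73,0,-0,0,0,0,-1]]
[[-0,-0.86,0,0.049,0,-0,-1],[-0,-0.87,0.05,0.048,0,-0,-1],[-0,-0.86,0.08,0.049,0,-0,-1],[-0,-0.85,0.13,0.049,0,-0,-1],[-0,-0.85,0.17,0.049,0.001,-0,-1]]
[[-0,-0.84,0.21,0.048,-0,-0,-1],[-0,-0.82,0.25,0.049,-0,-0,-1],[-0,-0.82,0.29,0.049,-0,-0,-1],[-0,-0.8,0.33,0.048,-0,-0.001,-1],[-0,-0.78,0.37,0.049,0,0,-1]]
[[-0,-0.76,0.41,0.049,0,0,-1],[-0,-0.74,0.44,0.049,0,0,-1],[-0,-0.72,0.48,0.048,0.001,0,-1],[-0,-0.7,0.51,0.049,-0,0,-1],[-0,-0.67,0.55,0.049,-0,0,-1]]
[[-0,-0.64,0.57,0.048,-0,0,-1],[0.73,0,0,0,-0,0,-1],[0.73,0,0,0,-0,0,-1],[0.74,0,0,0,-0,0,-1]]
end [ 0.5286 -0.3537  0.1499] yaw -31.97 24
```

Request:
drive_tool(
  targets=[
    [[-0.3, 0, 0, 0, 0, 0, -1], [-0.7, 0, 0, 0, 0, 0, -1], [-0.8, 0, 0, 0, 0, 0, -1], [-0.8, 0, 0, 0, 0, 0, -1], [-1, 0, 0, 0, 0, 0, -1]],
  ],
)

```text
time_s: 7.85
position: [0.3742, 0.3199, 0.2578]
tool_rot: [[-0.002, -0.219, 0.976], [-0.001, 0.976, 0.219], [-1.0, -0.0, -0.002]]
ft_force: [0.5, -0.1, -2.0]
grip_width: 0.0178
```

Request:
drive_tool(
  targets=[
    [[0, -0.86, 0, 0.049, 0, 0, -1], [0, -0.87, 0.05, 0.048, 0, 0, -1], [0, -0.86, 0.08, 0.049, 0, 0, -1], [0, -0.85, 0.13, 0.049, 0, 0, -1], [0, -0.85, 0.17, 0.049, 0, 0, -1]],
  ],
)

```text
time_s: 8.35
position: [0.4228, 0.1081, 0.257]
tool_rot: [[0.0, 0.025, 1.0], [0.0, 1.0, -0.025], [-1.0, 0.0, 0.0]]
ft_force: [0.2, 0.1, -1.4]
grip_width: 0.0173
```

Request:
drive_tool(
  targets=[
    [[0, -0.84, 0.21, 0.048, 0, 0, -1], [0, -0.82, 0.25, 0.049, 0, 0, -1], [0, -0.82, 0.29, 0.049, 0, 0, -1], [0, -0.8, 0.33, 0.048, 0, 0, -1], [0, -0.78, 0.37, 0.049, 0, 0, -1]],
  ],
)

```text
time_s: 8.85
position: [0.4707, -0.1028, 0.257]
tool_rot: [[0.0, 0.265, 0.964], [0.0, 0.964, -0.265], [-1.0, 0.0, 0.0]]
ft_force: [1.0, 0.1, -1.7]
grip_width: 0.0176
```

Request:
drive_tool(
  targets=[
    [[0, -0.76, 0.41, 0.049, 0, 0, -1], [0, -0.74, 0.44, 0.049, 0, 0, -1], [0, -0.72, 0.48, 0.048, 0, 0, -1], [0, -0.7, 0.51, 0.049, 0, 0, -1], [0, -0.67, 0.55, 0.049, 0, 0, -1]],
  ],
)

```text
time_s: 9.35
position: [0.5187, -0.3134, 0.2568]
tool_rot: [[-0.0, 0.49, 0.872], [0.0, 0.872, -0.49], [-1.0, 0.0, -0.0]]
ft_force: [1.2, 0.6, -0.6]
grip_width: 0.0173
```

Request:
drive_tool(
  targets=[
    [[0, -0.64, 0.57, 0.048, 0, 0, -1], [0.6, 0, 0, 0, 0, 0, -1], [0.8, 0, 0, 0, 0, 0, -1], [0.6, 0, 0, 0, 0, 0, -1], [0.2, 0, 0, 0, 0, 0, -1]],
  ],
)

```text
time_s: 9.85
position: [0.5269, -0.3527, 0.1434]
tool_rot: [[-0.004, 0.53, 0.848], [0.004, 0.848, -0.53], [-1.0, 0.001, -0.006]]
ft_force: [0.4, -0.8, -1.4]
grip_width: 0.0176
```

Request:
drive_tool(
  targets=[
    [[0, 0, 0, 0, 0, 0, -1], [0, 0, 0, 0, 0, 0, -1]],
  ],
)

```text
time_s: 10.05
position: [0.5286, -0.3542, 0.1486]
tool_rot: [[0.002, 0.529, 0.848], [-0.002, 0.848, -0.529], [-1.0, -0.001, 0.003]]
ft_force: [-0.2, -0.3, -0.3]
grip_width: 0.0175
```

Run:
```python
from h import *
np.set_printoptions(precision=4,suppress=True)
s=observe();print(s["time_s"],np.array(s["position"]),s["ft_force"],s["wrist_torque"])
print(np.array(s["tool_rot"]))
p=snap("wrist","w8.png",(150,50,490,300),2.35)
p=snap("side","s8.png",(250,160,450,310),4)
```

```text
10.05 [ 0.5286 -0.3542  0.1486] [-0.1699 -0.2931 -0.3466] [ 0.0219 -0.0069 -0.0219]
[[ 0.002   0.5293  0.8484]
 [-0.0019  0.8484 -0.5293]
 [-1.     -0.0005  0.0027]]
```

View pics/w8.png

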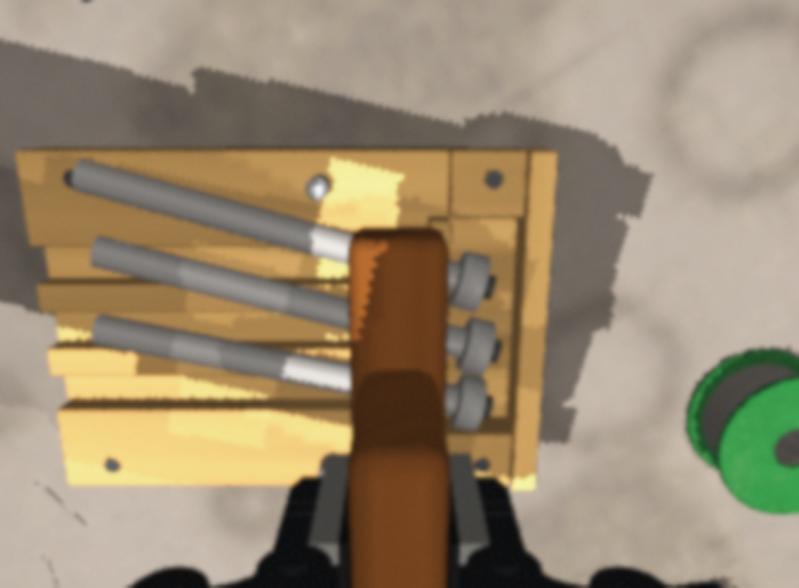

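View pics/s8.png

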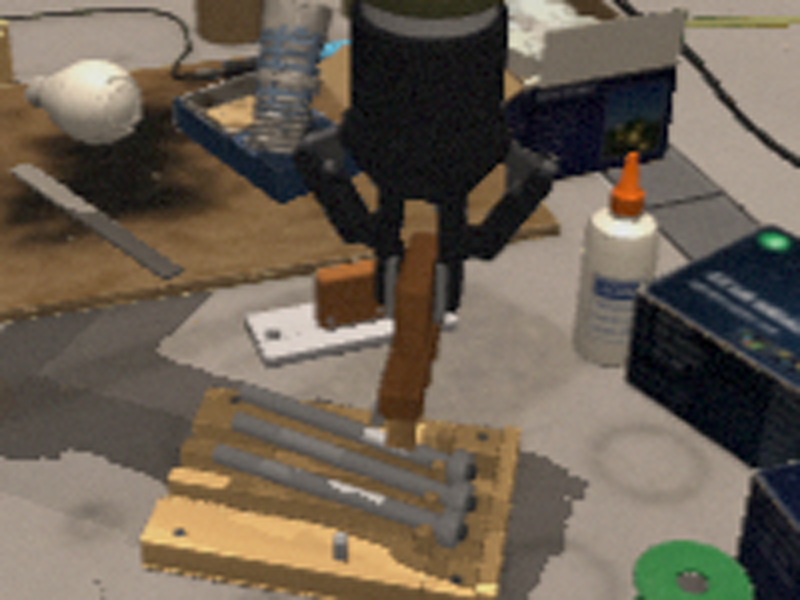

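Run:
```python
from h import *
np.set_printoptions(precision=4,suppress=True)
p=get_image("wrist");s=observe();P=np.array(s["position"]);R=np.array(s["tool_rot"])
for y in (.055,.056,.057):
  for z in (.0098,.0278):
    for dz in (-.011,.011):
      X=P+R@np.array([z,y,dz]); print(y,z,dz,(proj(p,X)[0]-[150,50])*2.35)
q=np.array([.4908,-.3335,-.558])
print((proj(p,T(q,[(-95,68,22),(-95,-68,22),(100,68,26),(100,-68,26),(15,56,39),(58,13,37),(58,-13,37)]))-[150,50])*2.35)
# stems
def intray(X): 
    d=X[:2]-q[:2];c,s=np.cos(q[2]),np.sin(q[2]);return np.array([c*d[0]+s*d[1],-s*d[0]+c*d[1]])*1000
for n,pts in dict(c=[(82,175),(335,241)],b=[(105,250),(335,308)],a=[(105,329),(335,376)]).items():
    print(n,[intray(at(p,150+u/2.35,50+v/2.35,.028)) for u,v in pts])
print(intray(P))
```

```text
0.055 0.0098 -0.011 [347.6502 236.9217]
0.055 0.0098 0.011 [451.469  236.9662]
0.055 0.0278 -0.011 [352.8144 223.4012]
0.055 0.0278 0.011 [446.2593 223.4382]
0.056 0.0098 -0.011 [347.5466 232.2154]
0.056 0.0098 0.011 [451.5804 232.2588]
0.056 0.0278 -0.011 [352.7309 219.1408]
0.056 0.0278 0.011 [446.3499 219.1768]
0.057 0.0098 -0.011 [347.4427 227.4896]
0.057 0.0098 0.011 [451.6923 227.5319]
0.057 0.0278 -0.011 [352.647  214.8645]
0.057 0.0278 0.011 [446.4408 214.8996]
[[ 15.0237 150.165 ]
 [ 69.4309 485.3154]
 [559.4622 150.9699]
 [536.1246 490.0032]
 [317.1581 189.5606]
 [439.9026 308.8327]
 [438.6121 375.5075]]
c [array([-69.5839,  59.8339]), array([19.6834, 36.2232])]
b [array([-64.8667,  32.8949]), array([18.9875, 10.7937])]
a [array([-68.7624,   2.5112]), array([ 18.2365, -16.6514])]
[42.9007  2.4801]
```

Run:
```python
from h import *
p=snap("wrist","w9.png",(285,130,355,270),5)
g=p["image"].astype(int)
print(g[138:166,319].tolist())
```

```text
[[190, 153, 90], [183, 146, 85], [185, 148, 88], [202, 168, 100], [214, 183, 109], [208, 175, 105], [192, 156, 93], [176, 141, 82], [142, 109, 63], [93, 67, 37], [63, 39, 20], [59, 35, 17], [64, 36, 16], [76, 44, 21], [87, 50, 22], [96, 55, 25], [102, 59, 26], [105, 60, 27], [107, 61, 27], [110, 63, 28], [110, 63, 27], [111, 63, 28], [112, 64, 28], [112, 64, 29], [112, 65, 29], [113, 65, 30], [112, 63, 28], [112, 65, 29]]
```

View pics/w9.png

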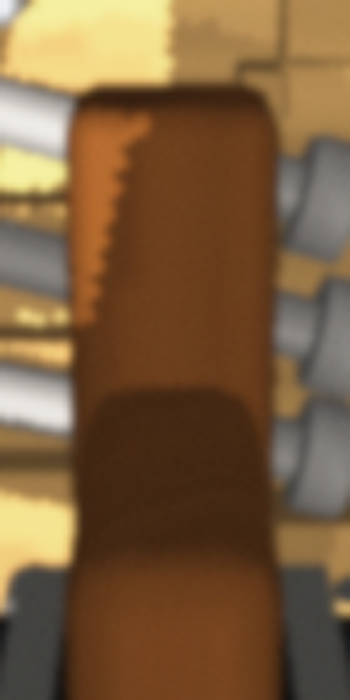

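Run:
```python
from h import *
p=snap("side","s9.png",(315,205,385,285),8)
s=observe();P=np.array(s["position"]);R=np.array(s["tool_rot"])
for L in (.028,.032,.036,.040,.044):
    print(L,[((proj(p,P+R@np.array([.0278+L,y-.0008,0]))[0]-[315,205])*8).round() for y in (-.042,-.039,-.036,-.013)])
print([((proj(p,P+R@np.array([.0278,-.0568,x]))[0]-[315,205])*8).round() for x in (-.011,.011)])
```

```text
0.028 [array([278., 534.]), array([280., 526.]), array([281., 519.]), array([296., 463.])]
0.032 [array([277., 546.]), array([279., 538.]), array([281., 530.]), array([295., 474.])]
0.036 [array([277., 557.]), array([279., 550.]), array([281., 542.]), array([295., 486.])]
0.04 [array([276., 569.]), array([278., 561.]), array([280., 554.]), array([294., 497.])]
0.044 [array([276., 580.]), array([278., 573.]), array([280., 565.]), array([294., 509.])]
[array([228., 479.]), array([315., 492.])]
```

View pics/s9.png

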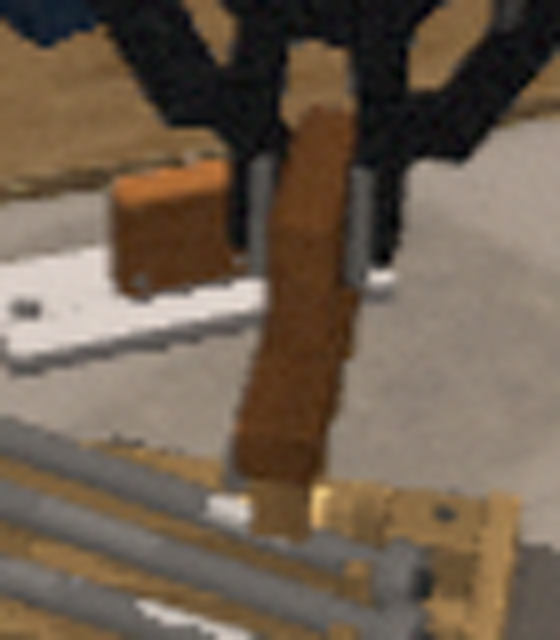

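Request:
drive_tool(
  targets=[
    [[0.3, 0.032, 0.022, 0, 0, 0, -1], [0.4, 0, 0, 0, 0, 0, -1], [0.25, 0, 0, 0, 0, 0, -1], [0, 0, 0, 0, 0, 0, -1], [0, 0, 0, 0, 0, 0, -1]],
  ],
)

```text
time_s: 10.8
position: [0.53, -0.3532, 0.0999]
tool_rot: [[0.001, 0.529, 0.848], [-0.001, 0.848, -0.529], [-1.0, -0.0, 0.001]]
ft_force: [0.3, -0.0, -1.0]
grip_width: 0.0174
```

Request:
drive_tool(
  targets=[
    [[0.05, 0, 0, 0, 0, 0, -1], [0.05, 0, 0, 0, 0, 0, -1], [0, 0, 0, 0, 0, 0, -1]],
  ],
)

```text
time_s: 11.1
position: [0.5298, -0.3529, 0.0943]
tool_rot: [[-0.0, 0.529, 0.848], [0.0, 0.848, -0.529], [-1.0, 0.0, -0.0]]
ft_force: [0.0, 0.5, -1.2]
grip_width: 0.0175
```

Run:
```python
from h import *
np.set_printoptions(precision=4,suppress=True)
s=observe();P=np.array(s["position"]);print(s["time_s"],P,s["ft_force"],s["wrist_torque"])
q=np.array([.4908,-.3335,-.558]);d=P[:2]-q[:2];c,ss=np.cos(q[2]),np.sin(q[2]);print(np.array([c*d[0]+ss*d[1],-ss*d[0]+c*d[1]])*1000)
p=snap("side","s10.png",(305,225,395,305),7)
```

```text
11.1 [ 0.5298 -0.3529  0.0943] [ 0.0189  0.5105 -1.1517] [-0.0333 -0.0151 -0.0503]
[43.3141  4.1738]
```

View pics/s10.png

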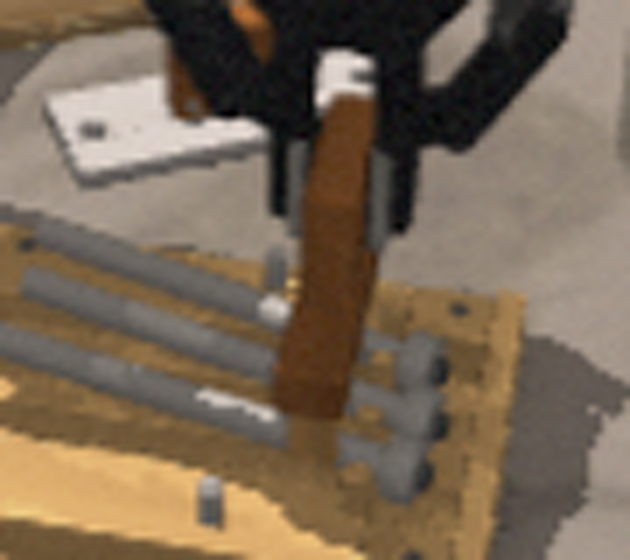

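Request:
drive_tool(
  targets=[
    [[0.04, 0, 0, 0, 0, 0, -1], [0.03, 0, 0, 0, 0, 0, -1], [0, 0, 0, 0, 0, 0, -1]],
  ],
)

```text
time_s: 11.45
position: [0.5297, -0.3528, 0.0905]
tool_rot: [[-0.0, 0.529, 0.848], [0.0, 0.848, -0.529], [-1.0, 0.0, -0.0]]
ft_force: [0.4, -0.8, -1.6]
grip_width: 0.0174
```

Request:
drive_tool(
  targets=[
    [[0.03, 0, 0, 0, 0, 0, -1], [0.01, 0, 0, 0, 0, 0, -1], [0, 0, 0, 0, 0, 0, -1]],
  ],
)

```text
time_s: 11.75
position: [0.5297, -0.3529, 0.0887]
tool_rot: [[-0.0, 0.53, 0.848], [0.0, 0.848, -0.53], [-1.0, 0.0, -0.0]]
ft_force: [0.1, -0.6, -1.9]
grip_width: 0.0172
```

Request:
drive_tool(
  targets=[
    [[0.03, 0, 0, 0, 0, 0, -1], [0.01, 0, 0, 0, 0, 0, -1], [0, 0, 0, 0, 0, 0, -1]],
  ],
)

```text
time_s: 12.05
position: [0.5297, -0.3529, 0.0867]
tool_rot: [[-0.0, 0.53, 0.848], [0.0, 0.848, -0.53], [-1.0, 0.0, -0.0]]
ft_force: [-0.6, 0.8, -2.0]
grip_width: 0.0176
```

Request:
drive_tool(
  targets=[
    [[0.02, 0, 0, 0, 0, 0, -1], [0.01, 0, 0, 0, 0, 0, -1], [0, 0, 0, 0, 0, 0, -1]],
  ],
)

```text
time_s: 12.35
position: [0.5298, -0.3529, 0.0852]
tool_rot: [[-0.0, 0.529, 0.848], [0.0, 0.848, -0.529], [-1.0, 0.0, -0.0]]
ft_force: [-0.4, 0.6, -1.5]
grip_width: 0.0175
```

Request:
drive_tool(
  targets=[
    [[0.02, 0, 0, 0, 0, 0, -1], [0.01, 0, 0, 0, 0, 0, -1], [0, 0, 0, 0, 0, 0, -1]],
  ],
)

```text
time_s: 12.65
position: [0.5297, -0.3529, 0.0837]
tool_rot: [[-0.0, 0.53, 0.848], [0.0, 0.848, -0.53], [-1.0, 0.0, -0.0]]
ft_force: [0.2, 0.2, -1.1]
grip_width: 0.0174
```

Request:
drive_tool(
  targets=[
    [[0.02, 0, 0, 0, 0, 0, -1], [0, 0, 0, 0, 0, 0, -1], [0, 0, 0, 0, 0, 0, -1]],
  ],
)

```text
time_s: 12.95
position: [0.5298, -0.3529, 0.0828]
tool_rot: [[-0.0, 0.529, 0.848], [0.0, 0.848, -0.529], [-1.0, -0.0, -0.0]]
ft_force: [0.3, 0.4, -2.2]
grip_width: 0.0174
```

Request:
drive_tool(
  targets=[
    [[0.02, 0, 0, 0, 0, 0, -1], [0, 0, 0, 0, 0, 0, -1], [0, 0, 0, 0, 0, 0, -1]],
  ],
)

```text
time_s: 13.25
position: [0.5298, -0.3529, 0.0818]
tool_rot: [[-0.0, 0.53, 0.848], [0.0, 0.848, -0.53], [-1.0, 0.0, -0.0]]
ft_force: [-0.2, 0.2, -1.3]
grip_width: 0.0172
```

Request:
drive_tool(
  targets=[
    [[0.02, 0, 0, 0, 0, 0, -1], [0, 0, 0, 0, 0, 0, -1], [0, 0, 0, 0, 0, 0, -1]],
  ],
)

```text
time_s: 13.55
position: [0.5298, -0.3529, 0.0808]
tool_rot: [[-0.0, 0.529, 0.848], [0.0, 0.848, -0.529], [-1.0, 0.0, -0.0]]
ft_force: [0.6, 0.9, -2.4]
grip_width: 0.0174
```

Request:
drive_tool(
  targets=[
    [[0.02, 0, 0, 0, 0, 0, -1], [0, 0, 0, 0, 0, 0, -1], [0, 0, 0, 0, 0, 0, -1]],
  ],
)

```text
time_s: 13.85
position: [0.5299, -0.3531, 0.0801]
tool_rot: [[0.0, 0.529, 0.848], [-0.0, 0.848, -0.529], [-1.0, -0.0, 0.001]]
ft_force: [-0.5, 1.1, 1.8]
grip_width: 0.0174
```

Request:
drive_tool(
  targets=[
    [[0.008, 0, 0, 0, 0, 0, -1], [0, 0, 0, 0, 0, 0, -1], [0, 0, 0, 0, 0, 0, -1]],
  ],
)

```text
time_s: 14.15
position: [0.5299, -0.353, 0.0801]
tool_rot: [[0.001, 0.529, 0.848], [-0.001, 0.848, -0.529], [-1.0, -0.0, 0.001]]
ft_force: [-1.1, 0.4, 5.2]
grip_width: 0.0174
```

Run:
```python
from h import *
np.set_printoptions(precision=4,suppress=True)
s=observe();P=np.array(s["position"]);print(s["time_s"],P,s["ft_force"],s["wrist_torque"])
p=snap("side","s11.png",(305,225,395,305),7)
p=snap("wrist","w11.png",(200,50,440,250),3.3)
q=np.array([.4908,-.3335,-.558]);Z=P[2]-.0004
def t(x,y): return np.r_[T(q,(x,y,0))[0][:2],Z]
plan([(t(20,2.3),None,.008),(t(-10,0),None,.008),(t(-86,-1),None,.012)],-1)
```

```text
14.15 [ 0.5299 -0.353   0.0801] [-1.0952  0.4074  5.2354] [ 0.2202  0.228  -0.0156]
[[0.003,-0.012,-0.157,0,0,0,-1],[0.003,-0.012,-0.157,0,0,0,-1],[0.003,-0.012,-0.157,0,0,0,-1],[-0,-0.012,-0.15,0,0,0,-1],[-0,-0.011,-0.15,0,0,0,-1]]
[[-0,-0.012,-0.15,0,0,0,-1],[-0.001,-0.011,-0.15,0,0,0,-1],[-0,-0,-0.22,0,0,0,-1],[-0,-0.01,-0.21,0,0,0,-1],[-0,0,-0.22,0,0,0,-1]]
[[-0,-0,-0.22,0,0,0,-1],[-0,-0,-0.22,0,0,0,-1],[-0,-0.01,-0.21,0,0,0,-1],[-0,-0,-0.22,0,0,0,-1]]
end [ 0.4173 -0.2888  0.0796] yaw -31.97 14
```

View pics/s11.png

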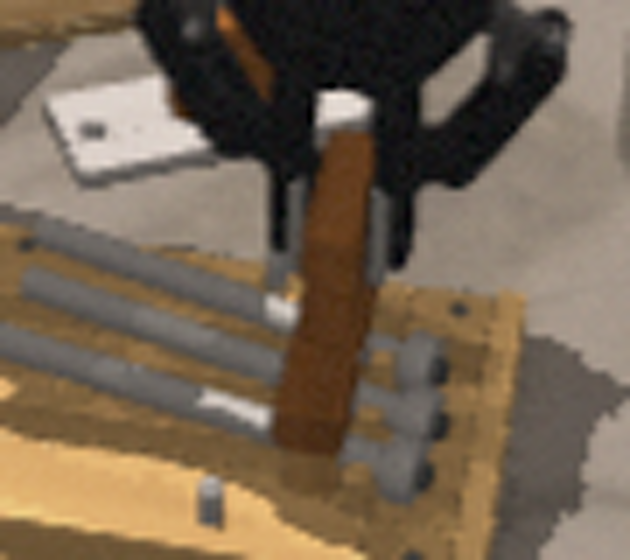

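View pics/w11.png

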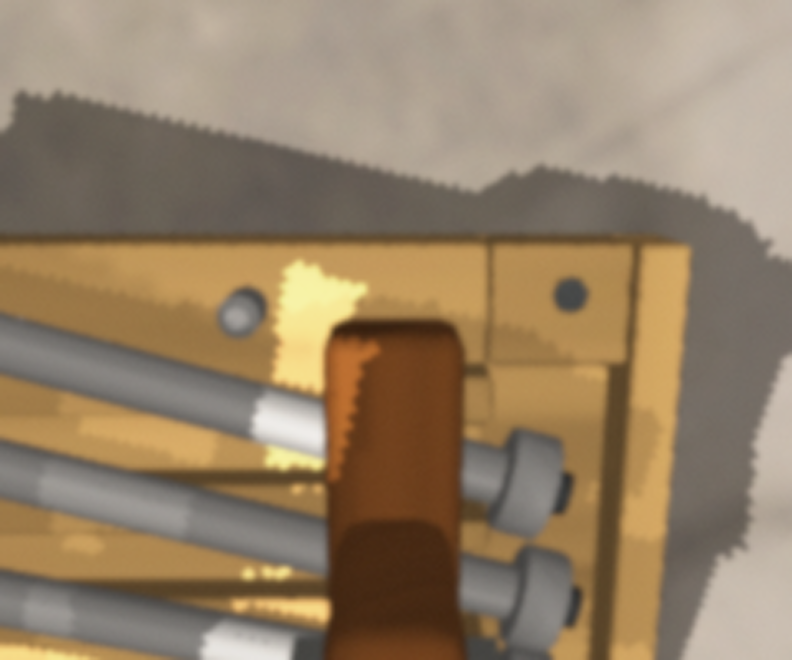

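Request:
drive_tool(
  targets=[
    [[0, -0.01, -0.15, 0, 0, 0, -1], [0, -0.01, -0.15, 0, 0, 0, -1], [0, -0.012, -0.16, 0, 0, 0, -1], [0, -0.012, -0.15, 0, 0, 0, -1], [0, -0.012, -0.15, 0, 0, 0, -1]],
  ],
)

```text
time_s: 14.75
position: [0.4959, -0.3353, 0.0801]
tool_rot: [[0.002, 0.53, 0.848], [-0.002, 0.848, -0.53], [-1.0, -0.0, 0.002]]
ft_force: [3.5, -0.9, 5.2]
grip_width: 0.0174
```

Request:
drive_tool(
  targets=[
    [[0, -0.012, -0.15, 0, 0, 0, -1], [0, -0.012, -0.15, 0, 0, 0, -1], [0, -0.006, -0.15, 0, 0, 0, -1], [0, -0.006, -0.15, 0, 0, 0, -1]],
  ],
)

```text
time_s: 15.15
position: [0.4695, -0.321, 0.0801]
tool_rot: [[0.002, 0.53, 0.848], [-0.002, 0.848, -0.53], [-1.0, -0.0, 0.002]]
ft_force: [3.9, -1.6, 5.4]
grip_width: 0.0176
```

Run:
```python
from h import *
np.set_printoptions(precision=4,suppress=True)
s=observe();P=np.array(s["position"]);print(s["time_s"],P,s["ft_force"],s["wrist_torque"])
q=np.array([.4908,-.3335,-.558]);d=P[:2]-q[:2];c,ss=np.cos(q[2]),np.sin(q[2]);print(np.array([c*d[0]+ss*d[1],-ss*d[0]+c*d[1]])*1000)
p=snap("wrist","w12.png",(180,50,480,250),2.6)
```

```text
15.15 [ 0.4695 -0.321   0.0801] [ 3.894  -1.6032  5.4408] [-0.4067 -0.7674 -0.0364]
[-24.6877  -0.6454]
```

View pics/w12.png

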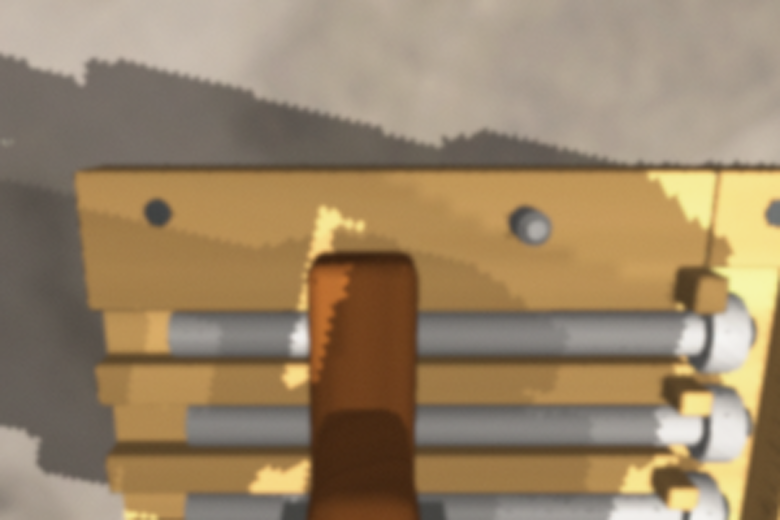

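Request:
drive_tool(
  targets=[
    [[0, 0, -0.15, 0, 0, 0, -1], [0, 0, -0.15, 0, 0, 0, -1], [0, 0, -0.15, 0, 0, 0, -1], [0, 0, -0.15, 0, 0, 0, -1], [0, 0, -0.16, 0, 0, 0, -1]],
  ],
)

```text
time_s: 15.7
position: [0.4373, -0.301, 0.0801]
tool_rot: [[0.002, 0.53, 0.848], [-0.002, 0.848, -0.53], [-1.0, -0.001, 0.003]]
ft_force: [3.9, -1.7, 5.9]
grip_width: 0.0175
```

Request:
drive_tool(
  targets=[
    [[0, 0, -0.15, 0, 0, 0, -1], [0, 0, -0.15, 0, 0, 0, -1], [0, 0, -0.15, 0, 0, 0, -1], [0, 0, 0, 0, 0, 0, -1], [0, 0, 0, 0, 0, 0, -1]],
  ],
)

```text
time_s: 16.2
position: [0.4176, -0.2886, 0.0801]
tool_rot: [[-0.0, 0.53, 0.848], [-0.001, 0.848, -0.53], [-1.0, -0.001, 0.0]]
ft_force: [-0.0, -0.3, 10.2]
grip_width: 0.0175
```

Run:
```python
from h import *
np.set_printoptions(precision=4,suppress=True)
s=observe();P=np.array(s["position"]);print(s["time_s"],P,s["ft_force"],s["wrist_torque"])
q=np.array([.4908,-.3335,-.558]);d=P[:2]-q[:2];c,ss=np.cos(q[2]),np.sin(q[2]);print(np.array([c*d[0]+ss*d[1],-ss*d[0]+c*d[1]])*1000)
p=snap("wrist","w13.png",(250,50,550,250),2.6)
```

```text
16.2 [ 0.4176 -0.2886  0.0801] [-0.0318 -0.2756 10.2201] [-0.0792  0.0736  0.03  ]
[-85.8394  -0.6418]
```

View pics/w13.png

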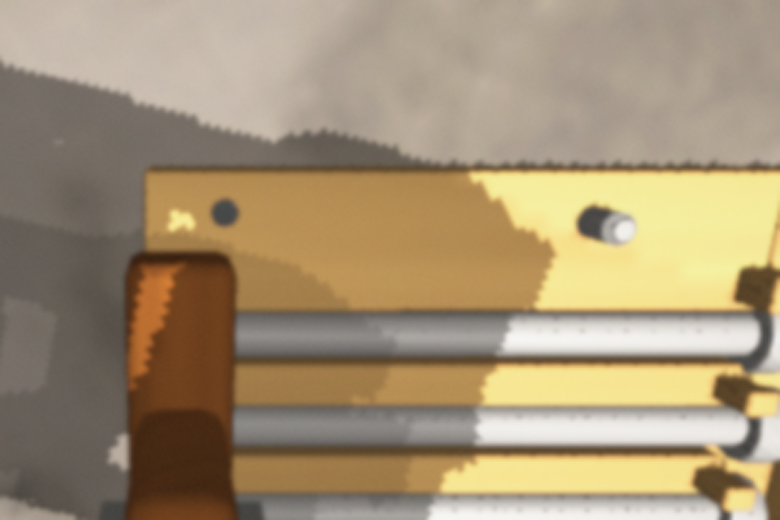

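Request:
drive_tool(
  targets=[
    [[0, 0, -0.12, 0, 0, 0, -1], [0, 0, 0, 0, 0, 0, -1]],
  ],
)

```text
time_s: 16.45
position: [0.4129, -0.2856, 0.0801]
tool_rot: [[0.001, 0.53, 0.848], [-0.002, 0.848, -0.53], [-1.0, -0.001, 0.002]]
ft_force: [0.9, -0.7, 9.0]
grip_width: 0.0175
```

Request:
drive_tool(
  targets=[
    [[-0.2, 0, 0, 0, 0, 0, -1], [-0.6, 0, 0, 0, 0, 0, -1], [-0.9, 0, 0, 0, 0, 0, -1], [-0.9, 0, 0, 0, 0, 0, -1], [-0.9, 0, 0, 0, 0, 0, -1]],
  ],
)

```text
time_s: 16.95
position: [0.412, -0.2845, 0.2559]
tool_rot: [[-0.002, 0.53, 0.848], [0.002, 0.848, -0.53], [-1.0, 0.001, -0.003]]
ft_force: [0.4, -1.0, -1.5]
grip_width: 0.0174
```

Run:
```python
from h import *
np.set_printoptions(precision=4,suppress=True)
s=observe();P=np.array(s["position"]);print(s["time_s"],P,s["ft_force"])
p=snap("wrist","w14.png",(250,50,550,250),2.6)
p=snap("side","s14.png",(280,200,400,310),6)
e=plan([([.3757,.3204,.26],12.5,.047)],-1)
```

```text
16.95 [ 0.412  -0.2845  0.2559] [ 0.3865 -0.9747 -1.4959]
[[-0.01,0.76,-0.54,-0.06,0.001,0,-1],[-0,0.79,-0.5,-0.059,0,0.001,-1],[-0.01,0.82,-0.45,-0.06,0.001,0,-1],[-0,0.85,-0.4,-0.06,0,0.001,-1],[-0.01,0.87,-0.35,-0.059,0.001,0,-1]]
[[-0,0.88,-0.29,-0.06,0,0.001,-1],[-0,0.91,-0.25,-0.06,0.001,0,-1],[-0.01,0.91,-0.18,-0.06,0,0,-1],[-0,0.93,-0.14,-0.059,0.001,0.001,-1],[-0,0.93,-0.07,-0.06,0,0,-1]]
[[-0,0.93,-0.03,-0.06,0.001,0.001,-1],[-0,0.94,0.04,-0.059,0,0,-1],[-0.01,0.93,0.09,-0.06,0.001,0.001,-1]]
end [0.3758 0.3204 0.2602] yaw 12.5 13
```

View pics/w14.png

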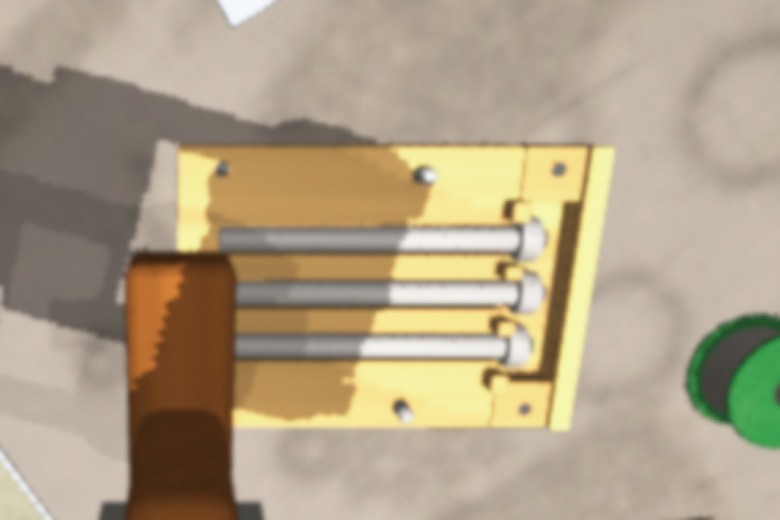

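View pics/s14.png

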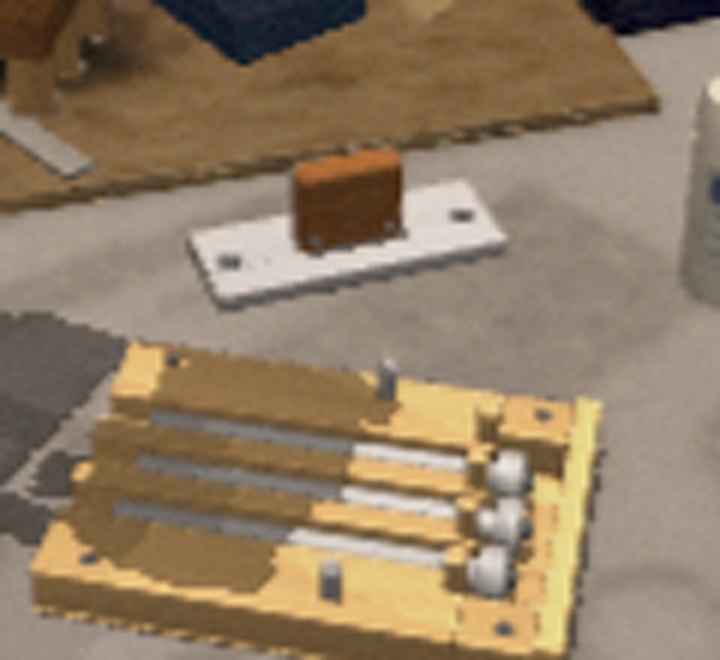

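All three stems are seated. Next I'll return the rake.

Request:
drive_tool(
  targets=[
    [[0, 0.76, -0.54, -0.06, 0, 0, -1], [0, 0.79, -0.5, -0.06, 0, 0, -1], [0, 0.82, -0.45, -0.06, 0, 0, -1], [0, 0.85, -0.4, -0.06, 0, 0, -1], [0, 0.87, -0.35, -0.06, 0, 0, -1]],
  ],
)

```text
time_s: 17.55
position: [0.3966, -0.05, 0.2533]
tool_rot: [[-0.003, 0.253, 0.967], [0.001, 0.967, -0.253], [-1.0, 0.0, -0.004]]
ft_force: [2.2, 0.8, -2.0]
grip_width: 0.0175
```

Request:
drive_tool(
  targets=[
    [[0, 0.88, -0.29, -0.06, 0, 0, -1], [0, 0.91, -0.25, -0.06, 0, 0, -1], [0, 0.91, -0.18, -0.06, 0, 0, -1], [0, 0.93, -0.14, -0.059, 0, 0, -1], [0, 0.93, -0.07, -0.059, 0, 0, -1]],
  ],
)

```text
time_s: 18.05
position: [0.3818, 0.1825, 0.2534]
tool_rot: [[-0.003, -0.042, 0.999], [-0.001, 0.999, 0.042], [-1.0, -0.001, -0.003]]
ft_force: [0.4, 0.1, -1.6]
grip_width: 0.0175
```

Request:
drive_tool(
  targets=[
    [[0, 0.93, -0.03, -0.059, 0, 0, -1], [0, 0.94, 0.04, -0.059, 0, 0, -1], [0, 0.93, 0.09, -0.06, 0, 0, -1], [0, 0, 0, 0, 0, 0, -1], [0, 0, 0, 0, 0, 0, -1]],
  ],
)

```text
time_s: 18.55
position: [0.3736, 0.3209, 0.2531]
tool_rot: [[-0.003, -0.218, 0.976], [-0.002, 0.976, 0.218], [-1.0, -0.001, -0.004]]
ft_force: [0.0, -0.8, -1.6]
grip_width: 0.0176
```

Run:
```python
from h import *
np.set_printoptions(precision=4,suppress=True)
s=observe();P=np.array(s["position"]);print(s["time_s"],P,s["ft_force"])
p=snap("wrist","w15.png",(230,50,410,250),3)
e=plan([([.3757,.3204,.115],12.5,.03)],-1)
```

```text
18.55 [0.3736 0.3209 0.2531] [ 0.0398 -0.8253 -1.5922]
[[0.55,0,0.01,-0,-0.001,0,-1],[0.56,0,0.01,-0,-0,0,-1],[0.55,0,0,-0,-0.001,0.001,-1],[0.55,-0,0.01,-0,-0,-0,-1],[0.56,-0,0.01,-0,-0.001,0,-1]]
end [0.3758 0.3205 0.1149] yaw 12.49 5
```

View pics/w15.png

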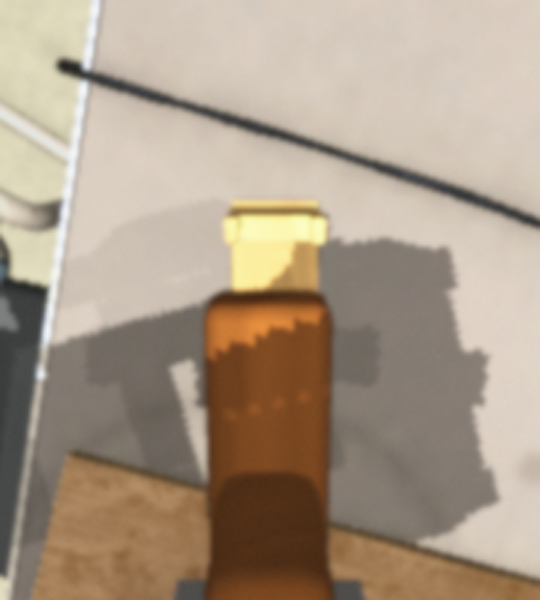

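Request:
drive_tool(
  targets=[
    [[0.55, 0, 0.01, 0, -0.001, 0, -1], [0.55, 0, 0.01, 0, -0.001, 0, -1], [0.55, 0, 0.01, 0, -0.001, 0, -1], [0.55, 0, 0.01, 0, 0, 0, -1], [0.55, 0, 0, 0, 0, 0, -1]],
  ],
)

```text
time_s: 19.1
position: [0.377, 0.3197, 0.1159]
tool_rot: [[0.002, -0.214, 0.977], [0.0, 0.977, 0.214], [-1.0, -0.0, 0.002]]
ft_force: [0.5, 0.6, -2.0]
grip_width: 0.0175
```

Request:
drive_tool(
  targets=[
    [[0, 0, 0, 0, 0, 0, -1], [0, 0, 0, 0, 0, 0, -1]],
  ],
)

```text
time_s: 19.3
position: [0.3774, 0.3206, 0.1175]
tool_rot: [[0.003, -0.215, 0.977], [0.0, 0.977, 0.215], [-1.0, -0.0, 0.003]]
ft_force: [-0.0, 0.4, -0.7]
grip_width: 0.0172
```

Run:
```python
from h import *
np.set_printoptions(precision=4,suppress=True)
s=observe();P=np.array(s["position"]);print(s["time_s"],P,s["ft_force"])
print(np.array(s["tool_rot"]))
p=snap("wrist","w16.png",(230,50,410,250),3)
p=snap("side","s16.png",(215,125,275,185),9)
e=plan([([.3757,.3204,.082],12.5,.02)],-1)
```

```text
19.3 [0.3774 0.3206 0.1175] [-0.0346  0.3512 -0.6906]
[[ 0.0026 -0.2146  0.9767]
 [ 0.0003  0.9767  0.2146]
 [-1.     -0.0002  0.0026]]
[[0.36,-0,-0.02,-0.001,0.003,-0,-1],[0.37,-0.01,-0.03,-0,0.002,-0.001,-1]]
end [0.3756 0.3203 0.0819] yaw 12.49 2
```

View pics/w16.png

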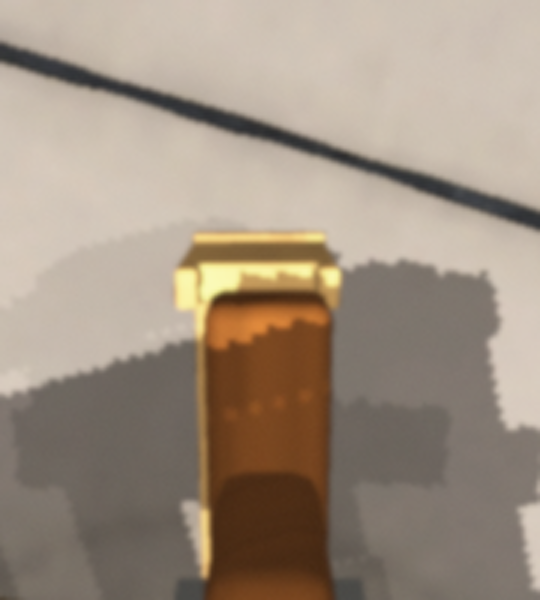

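View pics/s16.png

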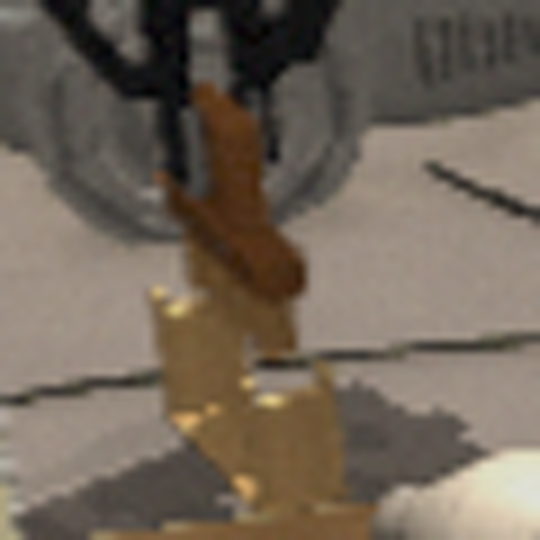

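Request:
drive_tool(
  targets=[
    [[0.2, 0, -0.03, -0.001, 0.002, 0, -1], [0.1, 0, -0.005, 0, 0, 0, -1], [0, 0, 0, 0, 0, 0, -1], [0, 0, 0, 0, 0, 0, -1]],
  ],
)

```text
time_s: 19.8
position: [0.3754, 0.3211, 0.1019]
tool_rot: [[0.001, -0.217, 0.976], [0.0, 0.976, 0.217], [-1.0, -0.0, 0.001]]
ft_force: [0.5, -0.6, -1.0]
grip_width: 0.0177
```

Run:
```python
from h import *
np.set_printoptions(precision=4,suppress=True)
s=observe();P=np.array(s["position"]);print(s["time_s"],P,s["ft_force"])
print(np.array(s["tool_rot"]))
p=snap("wrist","w17.png",(270,100,370,200),5)
e=plan([([.3757,.3204,.082],12.5,.02)],-1)
```

```text
19.8 [0.3754 0.3211 0.1019] [ 0.5046 -0.6216 -0.9632]
[[ 0.0009 -0.2174  0.9761]
 [ 0.0002  0.9761  0.2174]
 [-1.     -0.      0.0009]]
[[0.2,-0.01,0,0,0.001,-0,-1],[0.2,-0.01,0,0.001,0,-0,-1]]
end [0.3757 0.3202 0.082 ] yaw 12.49 2
```

View pics/w17.png

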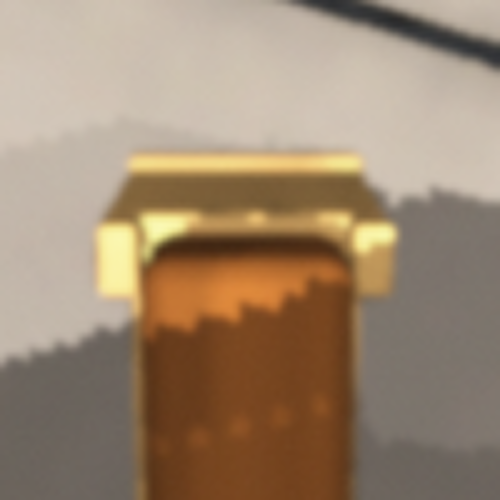

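Request:
drive_tool(
  targets=[
    [[0.2, -0.007, 0, 0, 0, 0, -1], [0.15, -0.007, 0, 0, 0, 0, -1], [0.08, 0, 0, 0, 0, 0, -1], [0, 0, 0, 0, 0, 0, -1], [0, 0, 0, 0, 0, 0, -1]],
  ],
)

```text
time_s: 20.35
position: [0.3756, 0.3204, 0.0804]
tool_rot: [[0.001, -0.217, 0.976], [0.0, 0.976, 0.217], [-1.0, -0.0, 0.001]]
ft_force: [-0.1, 0.2, -1.1]
grip_width: 0.0173
```

Request:
drive_tool(
  targets=[
    [[0.03, 0, 0, 0, 0, 0, -1], [0.01, 0, 0, 0, 0, 0, -1], [0, 0, 0, 0, 0, 0, -1]],
  ],
)

```text
time_s: 20.65
position: [0.3756, 0.3204, 0.0785]
tool_rot: [[0.001, -0.217, 0.976], [0.0, 0.976, 0.217], [-1.0, 0.0, 0.001]]
ft_force: [0.3, -0.5, -1.3]
grip_width: 0.0172
```

Request:
drive_tool(
  targets=[
    [[0.02, 0, 0, 0, 0, 0, -1], [0, 0, 0, 0, 0, 0, -1], [0, 0, 0, 0, 0, 0, -1]],
  ],
)

```text
time_s: 20.95
position: [0.3757, 0.3205, 0.0778]
tool_rot: [[0.002, -0.217, 0.976], [0.0, 0.976, 0.217], [-1.0, 0.0, 0.002]]
ft_force: [-0.9, -1.5, 5.1]
grip_width: 0.0174
```

Contact at the parked height, so the rake is on its rest. I'll release and retreat.

Request:
drive_tool(
  targets=[
    [[0, 0, 0, 0, 0, 0, -0.5], [0, 0, 0, 0, 0, 0, -0.2], [0, 0, 0, 0, 0, 0, -0.2], [-0.1, 0, 0, 0, 0, 0, -0.2], [-0.3, 0, 0, 0, 0, 0, -0.2]],
  ],
)

```text
time_s: 21.45
position: [0.375, 0.3201, 0.097]
tool_rot: [[-0.001, -0.217, 0.976], [-0.001, 0.976, 0.217], [-1.0, -0.001, -0.001]]
ft_force: [0.6, -0.7, -1.1]
grip_width: 0.0344
```

Request:
drive_tool(
  targets=[
    [[-0.6, 0, 0, 0, 0, 0, -0.2], [-0.8, 0, 0, 0, 0, 0, -0.2], [-0.9, 0, 0, 0, 0, 0, -0.2], [-0.8, 0, 0, 0, 0, 0, -0.2], [0, 0, 0, 0, 0, 0, -0.2]],
  ],
)

```text
time_s: 21.95
position: [0.3768, 0.3212, 0.2579]
tool_rot: [[0.01, -0.217, 0.976], [0.005, 0.976, 0.217], [-1.0, 0.003, 0.011]]
ft_force: [0.9, 0.4, 0.3]
grip_width: 0.0342
```

Run:
```python
from h import *
np.set_printoptions(precision=4,suppress=True)
s=observe();P=np.array(s["position"]);print(s["time_s"],P,s["ft_force"])
p=snap("wrist","w18.png",(230,80,410,280),3)
p=snap("side","s18.png",(215,125,275,185),9)
# keeper: block thickness along keeper x: yaw 88.8 -> tool z along; use -91.2 or 88.8
e=plan([([.5619,-.1715-0.0,.25],-1*91.2+0,.048)],1)
e=plan([([.5619,-.1715-0.0,.25],88.8,.048)],1)
```

```text
21.95 [0.3768 0.3212 0.2579] [0.9156 0.3647 0.3325]
[[0,-0.8,0.12,0.139,0,-0,1],[0.01,-0.78,0.22,0.14,0,-0,1],[0,-0.74,0.33,0.139,0,-0.001,1],[0.01,-0.68,0.43,0.139,0,0,1],[0,-0.62,0.53,0.139,0.001,0,1]]
[[0.01,-0.54,0.6,0.14,-0,-0,1],[0,-0.45,0.67,0.139,-0,-0,1],[0.01,-0.36,0.73,0.139,-0,-0,1],[0,-0.24,0.77,0.14,-0,-0,1],[0.01,-0.14,0.8,0.139,-0,-0.001,1]]
[[-0,-0.03,0.81,0.139,0,0,1],[0,0.08,0.8,0.14,0,0,1],[0.01,0.2,0.79,0.139,0,-0,1]]
end [ 0.5621 -0.1717  0.2499] yaw -91.21 13
[[0.01,-0.95,0.14,-0.121,0,0,1],[0,-0.95,0.02,-0.121,0,0,1],[0.01,-0.95,-0.1,-0.121,0.001,0,1],[0,-0.94,-0.2,-0.121,-0,0,1],[0.01,-0.9,-0.32,-0.121,-0,0,1]]
[[0,-0.86,-0.43,-0.121,-0,0.001,1],[0.01,-0.79,-0.52,-0.121,0,-0,1],[-0,-0.73,-0.62,-0.121,0,-0,1],[0,-0.65,-0.71,-0.121,0.001,-0,1],[0.01,-0.56,-0.77,-0.121,-0,-0,1]]
[[0,-0.46,-0.84,-0.121,-0,0,1]]
end [ 0.5617 -0.1715  0.2502] yaw 88.81 11
```

View pics/w18.png

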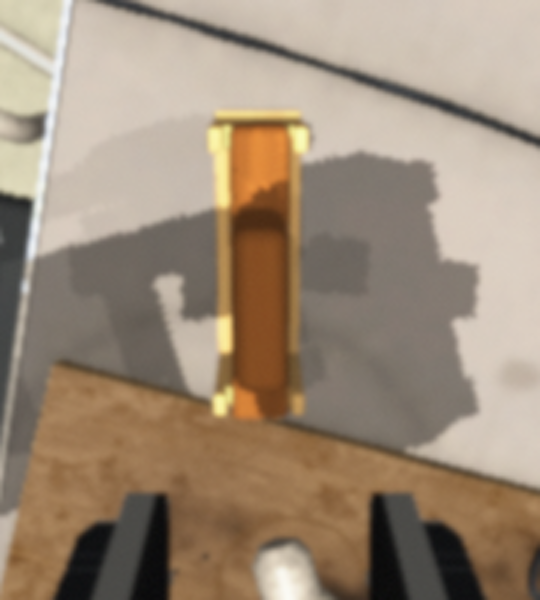

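View pics/s18.png

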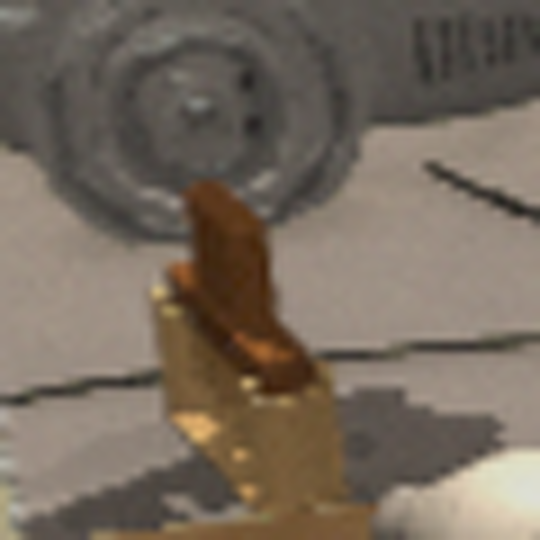

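Request:
drive_tool(
  targets=[
    [[0, -0.8, 0.12, 0.139, -0.002, 0, 0], [0.01, -0.78, 0.22, 0.14, -0.002, 0, 0], [0, -0.74, 0.33, 0.139, -0.001, 0, 0], [0.01, -0.68, 0.43, 0.139, 0, 0, 0], [0, -0.62, 0.53, 0.139, 0, 0, 0]],
  ],
)

```text
time_s: 22.55
position: [0.447, 0.1295, 0.2501]
tool_rot: [[0.003, 0.464, 0.886], [0.0, 0.886, -0.464], [-1.0, 0.002, 0.002]]
ft_force: [1.0, 0.5, -0.8]
grip_width: 0.0429
```

Request:
drive_tool(
  targets=[
    [[0.01, -0.54, 0.6, 0.14, 0, 0, 0], [0, -0.45, 0.67, 0.139, 0, 0, 0], [0.01, -0.36, 0.73, 0.139, 0, 0, 0], [0, -0.24, 0.77, 0.14, 0, 0, 0], [0.01, -0.14, 0.8, 0.139, 0, 0, 0]],
  ],
)

```text
time_s: 23.05
position: [0.519, -0.0596, 0.2488]
tool_rot: [[0.003, 0.925, 0.381], [0.002, 0.381, -0.925], [-1.0, 0.003, -0.0]]
ft_force: [1.4, 0.2, 0.6]
grip_width: 0.0423
```

Request:
drive_tool(
  targets=[
    [[0, -0.03, 0.81, 0.139, 0, 0, 0], [0.3, 0.08, 0.8, 0.14, 0, 0, 0], [0.5, 0.2, 0.79, 0.139, 0, 0, 0], [0.3, 0, 0, 0, 0, 0, 0], [0, 0, 0, 0, 0, 0, 0]],
  ],
)

```text
time_s: 23.55
position: [0.5611, -0.1719, 0.1915]
tool_rot: [[-0.001, 1.0, -0.023], [0.004, -0.023, -1.0], [-1.0, -0.001, -0.004]]
ft_force: [0.2, 0.9, 0.3]
grip_width: 0.0428
```

Request:
drive_tool(
  targets=[
    [[0, 0, 0, 0, 0, 0, 0], [0, 0, 0, 0, 0, 0, 0]],
  ],
)

```text
time_s: 23.75
position: [0.5626, -0.171, 0.1965]
tool_rot: [[0.007, 1.0, -0.02], [-0.0, -0.02, -1.0], [-1.0, 0.007, -0.0]]
ft_force: [-0.6, 0.0, -0.3]
grip_width: 0.0425
```

Run:
```python
from h import *
np.set_printoptions(precision=4,suppress=True)
s=observe();P=np.array(s["position"]);print(s["time_s"],P,s["ft_force"]);print(np.array(s["tool_rot"]))
p=snap("wrist","w19.png",(220,80,420,280),3)
```

```text
23.75 [ 0.5626 -0.171   0.1965] [-0.5543  0.0072 -0.252 ]
[[ 0.0069  0.9998 -0.0199]
 [-0.     -0.0199 -0.9998]
 [-1.      0.0069 -0.0001]]
```

View pics/w19.png

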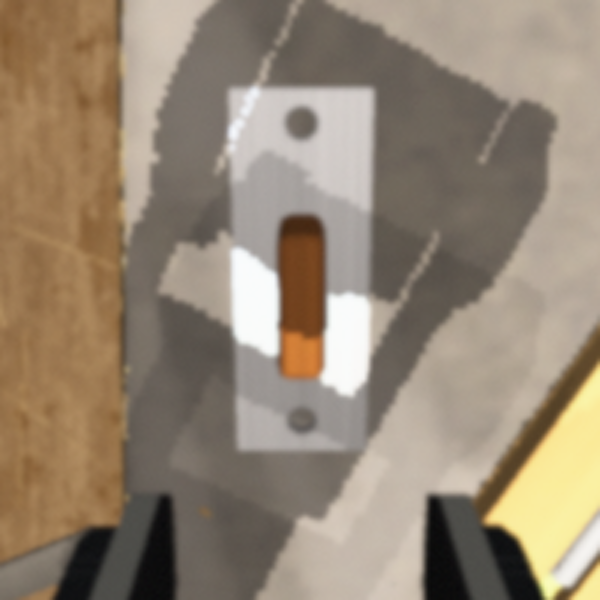

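Run:
```python
from h import *
np.set_printoptions(precision=4,suppress=True)
p=get_image("wrist")
uv=np.array([(301,420),(301,123),(228,87),(375,87),(238,450),(367,452)])/3+[220,80]
k,f=fit(p,[(0,56,8),(0,-56,8),(25,-68,8),(-25,-68,8),(25,68,8),(-25,68,8)],uv,[.56,-.17,1.55])
print(k,np.degrees(k[2]),f.tolist())
# block top
print((proj(p,T(k,[(0,25,50),(0,-25,50),(8,-25,50),(-8,-25,50)]))-[220,80])*3)
e=plan([([k[0],k[1],.06],np.degrees(k[2])-180,.03)],0)
```

```text
[ 0.5615 -0.1715  1.5539] 89.03389060223208 [[0.3, 0.1], [0.1, 0.1], [0.3, 0.3], [-0.5, 0.2], [0.0, -0.4], [-0.4, -1.2]]
[[302.1717 382.515 ]
 [301.9204 234.3585]
 [276.6765 234.4318]
 [327.1662 234.2852]]
[[0.55,-0.01,0,-0.001,0,-0.001,0],[0.54,-0.01,0,-0,0,-0.002,0],[0.55,-0,0.01,-0.001,0,-0.001,0],[0.55,-0.01,-0,-0.001,0,-0.002,0],[0.54,-0.01,-0,-0,0,-0.001,0]]
end [ 0.5612 -0.1716  0.0602] yaw -90.98 5
```

Request:
drive_tool(
  targets=[
    [[0.55, -0.02, 0, 0, 0, -0.002, 0], [0.55, -0.01, 0, -0.001, 0, -0.002, 0], [0.55, 0, 0, -0.001, 0, -0.002, 0], [0.5, 0, 0, 0, 0, -0.001, 0], [0.4, 0, 0, 0, 0, 0, 0]],
  ],
)

```text
time_s: 24.35
position: [0.5612, -0.1711, 0.0675]
tool_rot: [[-0.001, 1.0, -0.018], [0.0, -0.018, -1.0], [-1.0, -0.001, -0.0]]
ft_force: [-0.1, 0.1, -0.6]
grip_width: 0.0426
```

Request:
drive_tool(
  targets=[
    [[0, 0, 0, 0, 0, 0, 0], [0, 0, 0, 0, 0, 0, 0], [0, 0, 0, 0, 0, 0, 0]],
  ],
)

```text
time_s: 24.65
position: [0.562, -0.1718, 0.0698]
tool_rot: [[0.001, 1.0, -0.019], [-0.001, -0.019, -1.0], [-1.0, 0.001, 0.001]]
ft_force: [-0.4, 0.7, 0.2]
grip_width: 0.0428
```

Run:
```python
from h import *
np.set_printoptions(precision=4,suppress=True)
s=observe();P=np.array(s["position"]);print(s["time_s"],P,s["ft_force"]);print(np.array(s["tool_rot"]))
p=snap("wrist","w20.png",(220,80,420,280),3)
e=plan([([.5615,-.1715,.016],-91,.015)],0)
```

```text
24.65 [ 0.562  -0.1718  0.0698] [-0.358   0.6542  0.2406]
[[ 0.0014  0.9998 -0.0189]
 [-0.0008 -0.0189 -0.9998]
 [-1.      0.0015  0.0008]]
[[0.27,-0,-0,-0,0,-0,0],[0.27,-0.01,-0,-0.001,0,-0.001,0],[0.27,0,-0,-0,0.001,-0,0],[0.26,0,-0.01,-0,-0,-0,0]]
end [ 0.5615 -0.1713  0.0162] yaw -91.03 4
```

View pics/w20.png

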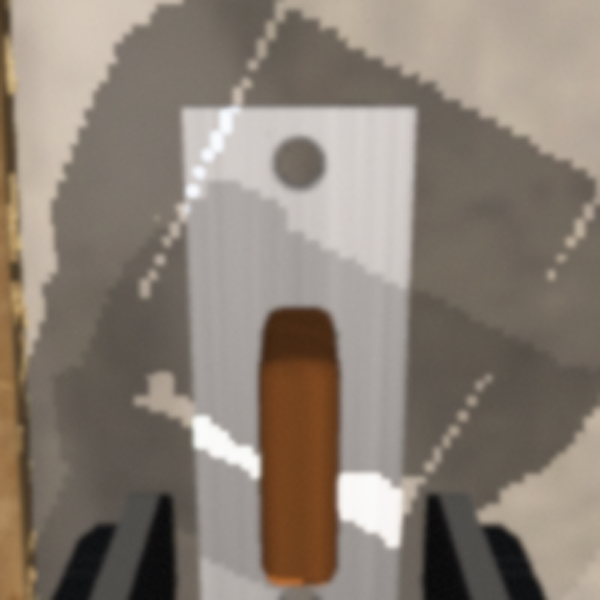

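Request:
drive_tool(
  targets=[
    [[0.35, -0.01, -0.005, 0, 0, -0.001, 0], [0.35, 0, 0, -0.001, 0, 0, 0], [0.25, 0, 0, 0, 0, 0, 0], [0.12, 0, 0, 0, 0, 0, 0], [0, 0, 0, 0, 0, 0, 0]],
  ],
)

```text
time_s: 25.2
position: [0.5606, -0.1713, 0.0145]
tool_rot: [[-0.003, 1.0, -0.018], [0.001, -0.018, -1.0], [-1.0, -0.003, -0.001]]
ft_force: [-1.2, -0.3, -0.2]
grip_width: 0.0428
```

Request:
drive_tool(
  targets=[
    [[0, 0, 0, 0, 0, 0, 0], [0, 0, 0, 0, 0, 0, -1], [0, 0, 0, 0, 0, 0, -1], [0, 0, 0, 0, 0, 0, -1], [0, 0, 0, 0, 0, 0, -1]],
  ],
  force=50,
)

```text
time_s: 25.7
position: [0.561, -0.1714, 0.0154]
tool_rot: [[-0.001, 1.0, -0.018], [0.0, -0.018, -1.0], [-1.0, -0.001, -0.0]]
ft_force: [-0.9, 0.2, 5.5]
grip_width: 0.0155
```

Request:
drive_tool(
  targets=[
    [[0, 0, 0, 0, 0, 0, -1], [0, 0, 0, 0, 0, 0, -1]],
  ],
)

```text
time_s: 25.9
position: [0.561, -0.1714, 0.0154]
tool_rot: [[-0.001, 1.0, -0.018], [0.0, -0.018, -1.0], [-1.0, -0.001, -0.0]]
ft_force: [-0.6, 0.4, 6.4]
grip_width: 0.0155
```

Run:
```python
from h import *
np.set_printoptions(precision=4,suppress=True)
q=np.array([.4908,-.3335,-.558]);t=T(q,(15,0,0))[0];print(t)
s=observe();P=np.array(s["position"])
plan([(P+[0,0,.09],None,.03),([t[0],t[1],.11],-32,.03)],-1)
```

```text
[ 0.5035 -0.3414  0.    ]
[[-0.6,-0,-0,0,0,0,-1],[-0.6,-0,-0,0,0,0,-1],[-0.6,-0,-0,0,0,0,-1],[-0.01,-0.14,0.43,-0.129,-0,0,-1],[-0.01,-0.19,0.4,-0.129,-0,0,-1]]
[[-0.01,-0.24,0.38,-0.128,-0,0,-1],[-0.02,-0.29,0.35,-0.129,-0,0,-1],[-0.01,-0.32,0.3,-0.129,-0,0,-1],[-0.01,-0.37,0.26,-0.129,-0.001,0,-1],[-0.01,-0.4,0.22,-0.129,0,0.001,-1]]
[[-0.01,-0.42,0.15,-0.129,0,-0,-1]]
end [ 0.5032 -0.3415  0.1099] yaw -31.97 11
```

Request:
drive_tool(
  targets=[
    [[-0.3, 0, 0, 0, 0, 0, -1], [-0.5, 0, 0, 0, 0, 0, -1], [-0.6, 0, 0, 0, 0, 0, -1], [-0.4, -0.14, 0.43, -0.129, 0, 0, -1], [0, -0.19, 0.4, -0.129, 0, 0, -1]],
  ],
)

```text
time_s: 26.4
position: [0.5471, -0.2143, 0.1074]
tool_rot: [[0.002, 0.97, 0.244], [-0.002, 0.244, -0.97], [-1.0, 0.001, 0.003]]
ft_force: [-0.4, 0.0, -2.0]
grip_width: 0.0154
```

Request:
drive_tool(
  targets=[
    [[-0.01, -0.24, 0.38, -0.128, 0, 0, -1], [-0.02, -0.29, 0.35, -0.129, 0, 0, -1], [-0.01, -0.32, 0.3, -0.129, 0, 0, -1], [-0.01, -0.37, 0.26, -0.129, 0, 0, -1], [-0.01, -0.4, 0.22, -0.129, 0, 0, -1]],
  ],
)

```text
time_s: 26.9
position: [0.5099, -0.321, 0.1073]
tool_rot: [[-0.003, 0.63, 0.776], [0.001, 0.777, -0.63], [-1.0, -0.001, -0.003]]
ft_force: [-0.7, 0.0, -1.3]
grip_width: 0.0155
```

Request:
drive_tool(
  targets=[
    [[0, -0.42, 0.15, -0.129, 0, 0, -1], [0, 0, 0, 0, 0, 0, -1], [0, 0, 0, 0, 0, 0, -1], [0, 0, 0, 0, 0, 0, -1]],
  ],
)

```text
time_s: 27.3
position: [0.5031, -0.3405, 0.1075]
tool_rot: [[-0.003, 0.53, 0.848], [0.001, 0.848, -0.53], [-1.0, -0.0, -0.003]]
ft_force: [-0.2, -0.4, -1.9]
grip_width: 0.0156
```

Run:
```python
from h import *
np.set_printoptions(precision=4,suppress=True)
s=observe();P=np.array(s["position"]);print(s["time_s"],P,s["ft_force"],s["grip_width"]);print(np.array(s["tool_rot"]))
p=snap("wrist","w21.png",(220,70,420,270),3.5)
p=snap("side","s21.png",(290,215,390,315),6)
q=np.array([.4908,-.3335,-.558]);t=T(q,(15,0,0))[0]
plan([([t[0],t[1],.09],-32,.03)],-1)
```

```text
27.3 [ 0.5031 -0.3405  0.1075] [-0.1555 -0.3545 -1.8768] 0.015572615719637532
[[-0.0025  0.5302  0.8479]
 [ 0.0013  0.8479 -0.5302]
 [-1.     -0.0002 -0.0028]]
[[0.35,-0.01,0.01,0.001,-0.002,0,-1]]
end [ 0.5034 -0.3412  0.0902] yaw -32.02 1
```

View pics/w21.png

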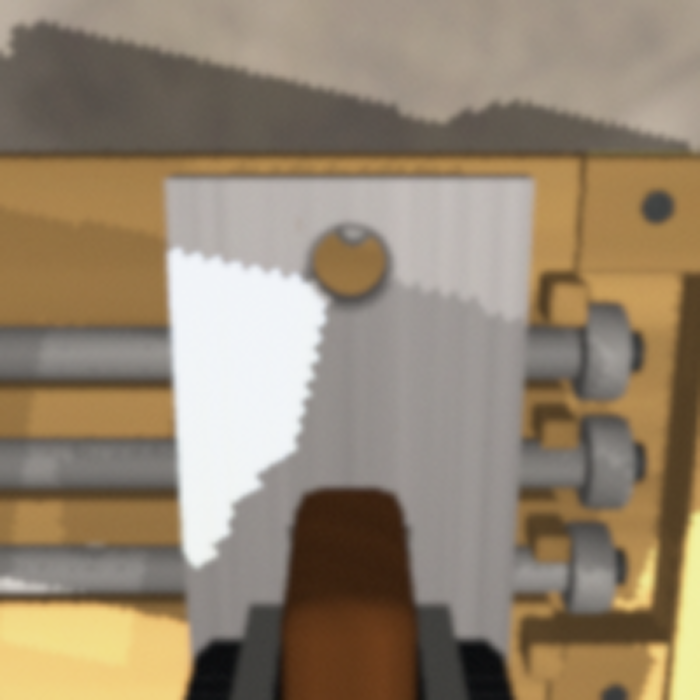

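View pics/s21.png

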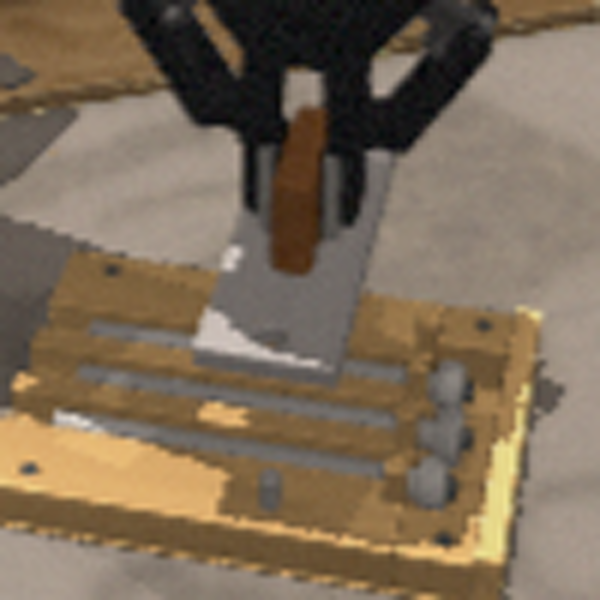

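```bash
python3 - <<'E'
from h import *
np.set_printoptions(precision=1,suppress=True)
p=get_image("wrist");s=observe();P=np.array(s["position"]);R=np.array(s["tool_rot"])
C=lambda X:(proj(p,X)-[220,70])*3.5
for y in (.055,.056,.057): print(y,C(P+R@np.array([.0074,y,0])),C(P+R@np.array([.0154,y,0])))
print("end edge",[C(P+R@np.array([.0074,.068,z])) for z in (-.025,.025)])
q=np.array([.4908,-.3335,-.558])
print("tray edge",C(T(q,[(-40,68,22),(15,68,22),(75,68,22)])))
print("pin tip, base",C(T(q,[(15,56,39),(15,56,22)])))
print("posts top front +-",C(T(q,[(54,40,37),(54,13,37),(54,-13,37),(62,40,37)])))
E
python3 - <<'E'
import cv2,numpy as np
im=cv2.imread('pics/w21.png')
cv2.imwrite('pics/w21c.png',cv2.resize(im[200:320,280:420],None,fx=5,fy=5,interpolation=cv2.INTER_CUBIC))
E
```

```text
0.055 [[351.3 286.9]] [[351.3 277.1]]
0.056 [[351.4 279.8]] [[351.3 270.3]]
0.057 [[351.4 272.6]] [[351.3 263.4]]
end edge [array([[167.9, 191.9]]), array([[535.2, 192. ]])]
tray edge [[ 87.2 157.4]
 [355.3 157.5]
 [648.4 157.7]]
pin tip, base [[355.3 227.4]
 [355.1 216.9]]
posts top front +- [[550.2 307.2]
 [542.4 435.6]
 [535.5 550.3]
 [590.3 307.3]]
```

View pics/w21c.png

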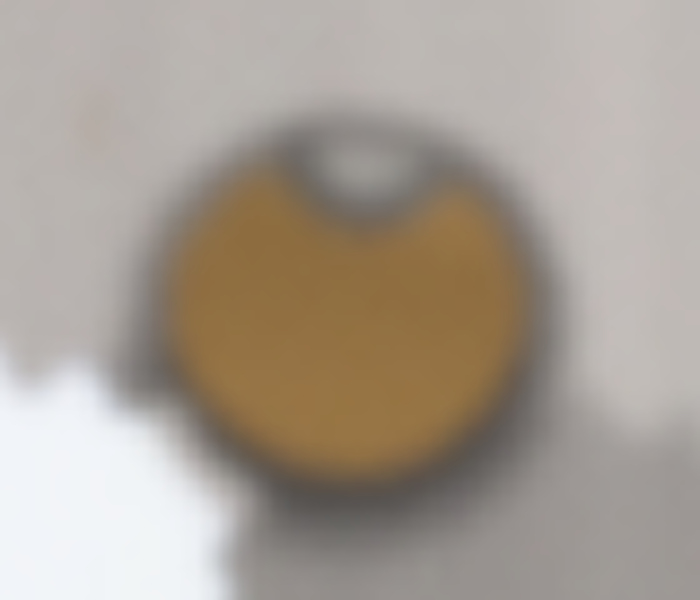

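Run:
```python
from h import *
np.set_printoptions(precision=2,suppress=True)
p=get_image("wrist");s=observe();P=np.array(s["position"]);R=np.array(s["tool_rot"])
q=np.array([.4908,-.3335,-.558])
print("pins in tool mm",R.T@(T(q,[(15,56,38),(15,-56,38)])-P).T*1000)
g=p["image"].astype(float).mean(2)
# tray far edge row per column, plate end edge row per column
for c in (225,235,250,262): print("tray",c,[round(v) for v in g[108:120,c]])
for c in (375,385,400,412): print("tray",c,[round(v) for v in g[108:120,c]])
for c in (272,282,340,350,365): print("plate",c,[round(v) for v in g[115:127,c]])
print(R)
```

```text
pins in tool mm [[ 69.71  69.77]
 [ 55.59 -56.41]
 [  0.76   0.72]]
tray 225 [99, 99, 99, 99, 93, 81, 79, 98, 114, 120, 122, 122]
tray 235 [91, 91, 93, 92, 87, 78, 80, 98, 114, 119, 122, 123]
tray 250 [88, 89, 87, 86, 80, 73, 77, 95, 113, 120, 122, 121]
tray 262 [90, 89, 88, 87, 85, 76, 77, 97, 114, 119, 121, 121]
tray 375 [89, 90, 89, 87, 83, 77, 84, 109, 128, 134, 136, 137]
tray 385 [89, 90, 90, 92, 89, 79, 78, 95, 105, 112, 115, 116]
tray 400 [100, 98, 97, 97, 92, 81, 81, 99, 119, 124, 126, 126]
tray 412 [160, 139, 113, 100, 91, 80, 80, 98, 115, 122, 126, 123]
plate 272 [100, 117, 123, 120, 112, 120, 151, 170, 174, 175, 175, 176]
plate 282 [106, 125, 130, 125, 116, 119, 149, 168, 173, 174, 174, 174]
plate 340 [110, 124, 123, 117, 110, 123, 160, 181, 186, 186, 186, 186]
plate 350 [110, 124, 125, 118, 110, 123, 160, 181, 185, 186, 186, 185]
plate 365 [108, 128, 133, 132, 123, 129, 162, 183, 187, 188, 187, 188]
[[-0.    0.53  0.85]
 [ 0.    0.85 -0.53]
 [-1.   -0.   -0.  ]]
```

Request:
drive_tool(
  targets=[
    [[0.25, -0.05, 0.01, 0, 0, 0, -1], [0.35, 0, 0, 0, 0, 0, -1], [0.2, 0, 0, 0, 0, 0, -1], [0.1, 0, 0, 0, 0, 0, -1], [0, 0, 0, 0, 0, 0, -1]],
  ],
)

```text
time_s: 28.0
position: [0.5018, -0.3435, 0.0619]
tool_rot: [[-0.003, 0.53, 0.848], [0.002, 0.848, -0.53], [-1.0, -0.0, -0.003]]
ft_force: [0.4, 0.8, -1.3]
grip_width: 0.0154
```

Request:
drive_tool(
  targets=[
    [[0, 0, 0, 0, 0, 0, -1], [0, 0, 0, 0, 0, 0, -1]],
  ],
)

```text
time_s: 28.2
position: [0.5023, -0.3439, 0.0634]
tool_rot: [[-0.001, 0.529, 0.848], [-0.0, 0.848, -0.529], [-1.0, -0.001, -0.001]]
ft_force: [0.7, 0.4, -2.3]
grip_width: 0.0154
```

Run:
```python
from h import *
np.set_printoptions(precision=2,suppress=True)
s=observe();P=np.array(s["position"]);R=np.array(s["tool_rot"]);print(s["time_s"],P*1000,s["ft_force"])
p=snap("wrist","w22.png",(220,70,420,270),3.5)
snap("wrist","w22c.png",(290,120,350,180),10)
p2=snap("side","s22.png",(300,225,380,305),7)
q=np.array([.4908,-.3335,-.558])
print("pins in tool mm",R.T@(T(q,[(15,56,38),(15,-56,38)])-P).T*1000); print(R)
print("pin tip px c",(proj(p,T(q,[(15,56,39),(15,56,22)]))-[290,120])*10)
C=lambda X:(proj(p,X)-[290,120])*10
for y in (.056,.0582):print(C(P+R@np.array([.0074,y,-.0003])))
```

```text
28.2 [ 502.3  -343.95   63.35] [ 0.7   0.44 -2.3 ]
pins in tool mm [[ 25.3   25.4 ]
 [ 58.79 -53.21]
 [ -0.26  -0.27]]
[[-0.    0.53  0.85]
 [-0.    0.85 -0.53]
 [-1.   -0.   -0.  ]]
pin tip px c [[297.75 190.58]
 [298.24 149.79]]
[[296.71 296.79]]
[[296.73 251.73]]
```

View pics/w22c.png

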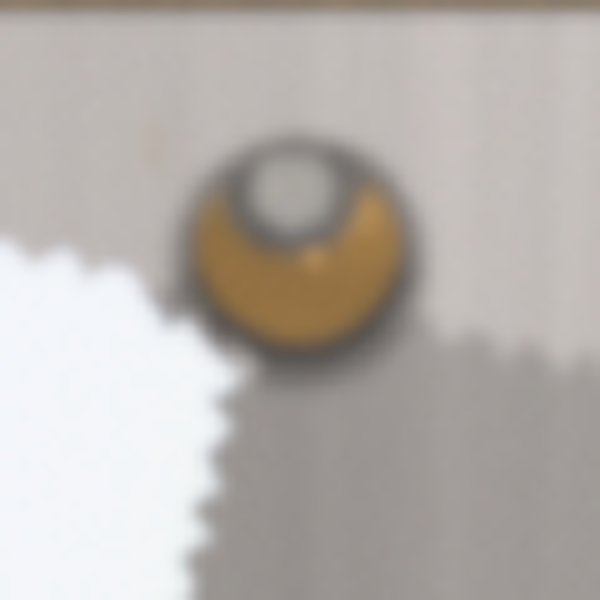

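View pics/s22.png

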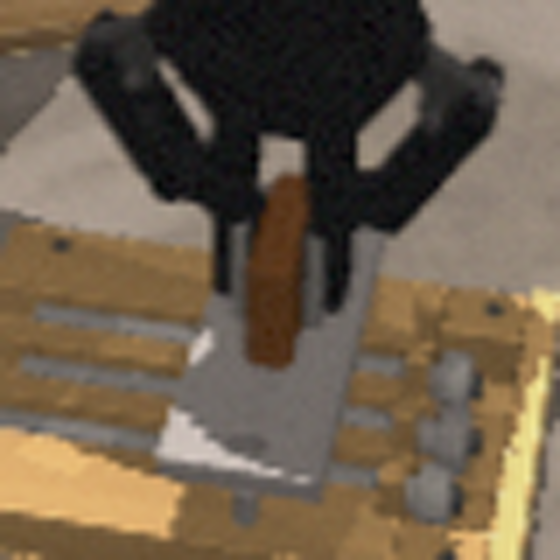

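Run:
```python
from h import *
np.set_printoptions(precision=1,suppress=True)
s=observe();P=np.array(s["position"]);R=np.array(s["tool_rot"])
p=get_image("side");q=np.array([.4908,-.3335,-.558])
C=lambda X:(proj(p,X)-[300,225])*7
print("hole R",C(P+R@np.array([.0074,-.0538,-.0001])),"pin tip/base",C(T(q,[(15,-56,39),(15,-56,22)])))
print("corner",[C(P+R@np.array([.0074,-.0658,z])) for z in (-.025,.025)],"tray wall corner",C(T(q,[(100,68,26),(100,-68,26)])))
print("pin if tool-frame shift", C(P+R@np.array([P[2]-.039,-.0538+.0006,-.0005])))
```

```text
hole R [[244.8 440.9]] pin tip/base [[244.7 480.3]
 [244.2 520.6]]
corner [array([[155.5, 455.5]]), array([[319.7, 482.4]])] tray wall corner [[560.9 291. ]
 [516.1 586.6]]
pin if tool-frame shift [[243.3 479.9]]
```

Request:
drive_tool(
  targets=[
    [[0, 0.012, -0.008, 0, 0, 0, -1], [0, 0, 0, 0, 0, 0, -1], [0, 0, 0, 0, 0, 0, -1]],
  ],
)

```text
time_s: 28.7
position: [0.502, -0.343, 0.0627]
tool_rot: [[-0.002, 0.529, 0.848], [0.001, 0.848, -0.529], [-1.0, -0.001, -0.002]]
ft_force: [0.4, -0.3, -1.8]
grip_width: 0.0152
```

Run:
```python
from h import *
np.set_printoptions(precision=2,suppress=True)
s=observe();P=np.array(s["position"]);R=np.array(s["tool_rot"]);print(s["time_s"],P*1000,s["ft_force"]);print(R)
snap("wrist","w23c.png",(290,120,350,180),10)
q=np.array([.4908,-.3335,-.558])
print("pins in tool mm",R.T@(T(q,[(15,56,38),(15,-56,38)])-P).T*1000)
```

```text
28.7 [ 502.01 -342.96   62.75] [ 0.39 -0.3  -1.84]
[[-0.    0.53  0.85]
 [ 0.    0.85 -0.53]
 [-1.   -0.   -0.  ]]
pins in tool mm [[ 24.71  24.78]
 [ 58.1  -53.9 ]
 [  0.54   0.53]]
```

View pics/w23c.png

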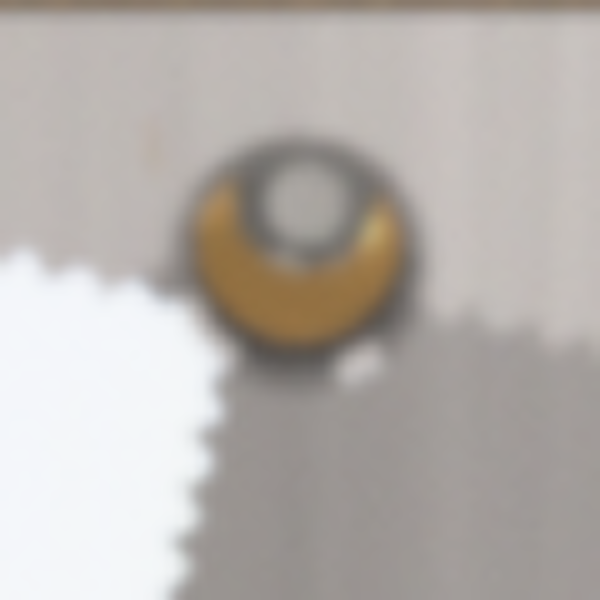

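Request:
drive_tool(
  targets=[
    [[0, 0, 0.008, 0, 0, 0, -1], [0, 0, 0, 0, 0, 0, -1], [0, 0, 0, 0, 0, 0, -1], [0, 0, 0, 0, 0, 0, -1], [0, 0, 0, 0, 0, 0, -1]],
  ],
)

```text
time_s: 29.25
position: [0.5024, -0.3432, 0.0627]
tool_rot: [[-0.002, 0.53, 0.848], [0.001, 0.848, -0.53], [-1.0, -0.001, -0.002]]
ft_force: [0.9, -0.1, -1.5]
grip_width: 0.0151
```

Run:
```python
from h import *
np.set_printoptions(precision=4,suppress=True)
s=observe();P=np.array(s["position"]);R=np.array(s["tool_rot"]);print(s["time_s"],P*1000,s["ft_force"]);print(R)
snap("wrist","w24c.png",(290,120,350,180),10)
q=np.array([.4908,-.3335,-.558])
print("pins in tool mm",R.T@(T(q,[(15,56,38),(15,-56,38)])-P).T*1000)
```

```text
29.25 [ 502.3565 -343.2494   62.726 ] [ 0.8887 -0.0806 -1.4817]
[[-0.002   0.5295  0.8483]
 [ 0.0005  0.8483 -0.5295]
 [-1.     -0.0006 -0.002 ]]
pins in tool mm [[ 24.6897  24.7594]
 [ 58.1669 -53.833 ]
 [  0.0815   0.0857]]
```

View pics/w24c.png

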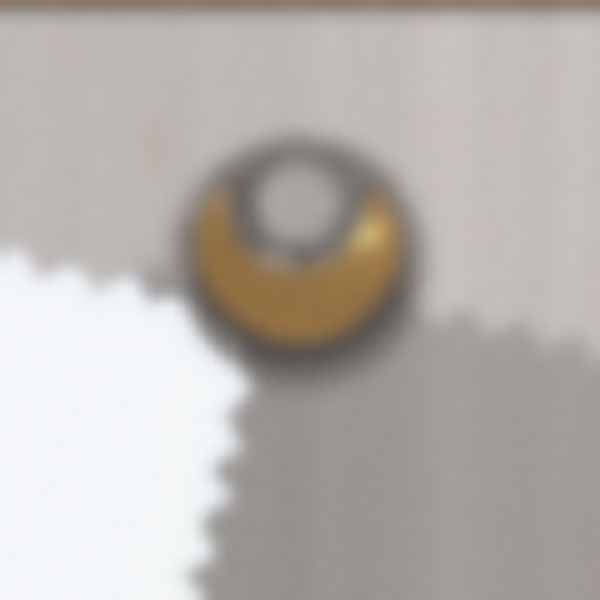

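Request:
drive_tool(
  targets=[
    [[0.06, 0, 0, 0, 0, 0, -1], [0.06, 0, 0, 0, 0, 0, -1], [0.04, 0, 0, 0, 0, 0, -1], [0, 0, 0, 0, 0, 0, -1], [0, 0, 0, 0, 0, 0, -1]],
  ],
)

```text
time_s: 29.8
position: [0.5023, -0.3432, 0.0546]
tool_rot: [[-0.002, 0.529, 0.848], [0.001, 0.848, -0.529], [-1.0, -0.001, -0.002]]
ft_force: [-0.5, -0.2, -1.4]
grip_width: 0.0154
```

Request:
drive_tool(
  targets=[
    [[0.03, 0, 0, 0, 0, 0, -1], [0.02, 0, 0, 0, 0, 0, -1], [0, 0, 0, 0, 0, 0, -1], [0, 0, 0, 0, 0, 0, -1]],
  ],
)

```text
time_s: 30.2
position: [0.5023, -0.3432, 0.0522]
tool_rot: [[-0.002, 0.529, 0.848], [0.001, 0.848, -0.529], [-1.0, -0.001, -0.002]]
ft_force: [-0.5, -0.2, -1.4]
grip_width: 0.0154
```

Run:
```python
from h import *
np.set_printoptions(precision=4,suppress=True)
s=observe();P=np.array(s["position"]);R=np.array(s["tool_rot"]);print(s["time_s"],P*1000,s["ft_force"],s["wrist_torque"])
snap("wrist","w25c.png",(290,120,350,180),10)
snap("side","s25.png",(300,225,380,305),7)
q=np.array([.4908,-.3335,-.558])
print("pins in tool mm",R.T@(T(q,[(15,56,38),(15,-56,38)])-P).T*1000)
```

```text
30.2 [ 502.3499 -343.2148   52.2267] [-0.5402 -0.1816 -1.3753] [ 0.0129  0.034  -0.0222]
pins in tool mm [[ 14.1914  14.2592]
 [ 58.1343 -53.8657]
 [  0.0883   0.0857]]
```

View pics/w25c.png

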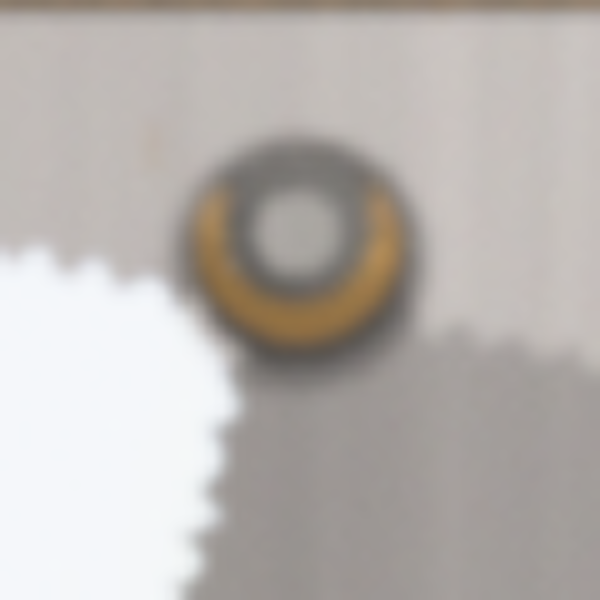

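View pics/s25.png

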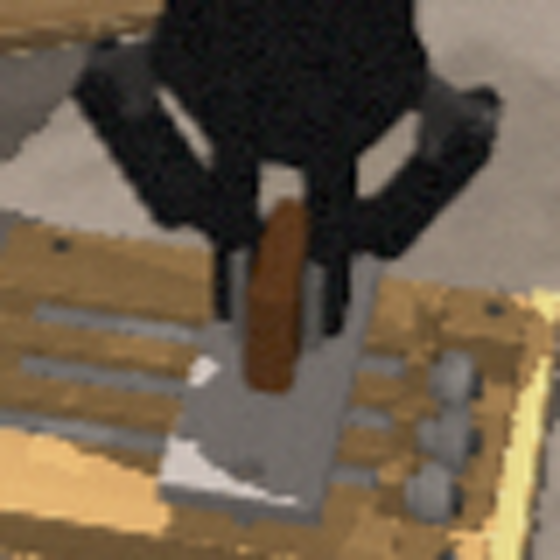

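Request:
drive_tool(
  targets=[
    [[0.03, 0, 0, 0, 0, 0, -1], [0.03, 0, 0, 0, 0, 0, -1], [0, 0, 0, 0, 0, 0, -1], [0, 0, 0, 0, 0, 0, -1]],
  ],
)

```text
time_s: 30.7
position: [0.5023, -0.3432, 0.0492]
tool_rot: [[-0.002, 0.53, 0.848], [0.001, 0.848, -0.53], [-1.0, -0.001, -0.002]]
ft_force: [-0.3, 0.7, -2.2]
grip_width: 0.0152
```

Request:
drive_tool(
  targets=[
    [[0.03, 0, 0, 0, 0, 0, -1], [0.03, 0, 0, 0, 0, 0, -1], [0, 0, 0, 0, 0, 0, -1], [0, 0, 0, 0, 0, 0, -1]],
  ],
)

```text
time_s: 31.1
position: [0.5023, -0.3432, 0.0462]
tool_rot: [[-0.002, 0.529, 0.848], [0.001, 0.848, -0.529], [-1.0, -0.001, -0.002]]
ft_force: [0.2, 0.8, -0.9]
grip_width: 0.0151
```

Request:
drive_tool(
  targets=[
    [[0.03, 0, 0, 0, 0, 0, -1], [0.03, 0, 0, 0, 0, 0, -1], [0, 0, 0, 0, 0, 0, -1], [0, 0, 0, 0, 0, 0, -1]],
  ],
)

```text
time_s: 31.5
position: [0.5023, -0.3432, 0.0432]
tool_rot: [[-0.002, 0.53, 0.848], [0.001, 0.848, -0.53], [-1.0, -0.001, -0.002]]
ft_force: [-0.1, 0.6, -2.1]
grip_width: 0.0153
```

Sliding down freely. Flush should be at TCP z of about 0.0374.

Request:
drive_tool(
  targets=[
    [[0.03, 0, 0, 0, 0, 0, -1], [0.03, 0, 0, 0, 0, 0, -1], [0, 0, 0, 0, 0, 0, -1], [0, 0, 0, 0, 0, 0, -1]],
  ],
)

```text
time_s: 31.9
position: [0.5023, -0.3432, 0.0402]
tool_rot: [[-0.002, 0.529, 0.848], [0.001, 0.848, -0.529], [-1.0, -0.001, -0.002]]
ft_force: [0.8, -0.2, -1.5]
grip_width: 0.0155
```

Request:
drive_tool(
  targets=[
    [[0.03, 0, 0, 0, 0, 0, -1], [0.02, 0, 0, 0, 0, 0, -1], [0, 0, 0, 0, 0, 0, -1], [0, 0, 0, 0, 0, 0, -1]],
  ],
)

```text
time_s: 32.3
position: [0.5023, -0.3432, 0.0377]
tool_rot: [[-0.002, 0.53, 0.848], [0.001, 0.848, -0.53], [-1.0, -0.001, -0.002]]
ft_force: [0.0, -1.4, -1.2]
grip_width: 0.015
```

Request:
drive_tool(
  targets=[
    [[0.02, 0, 0, 0, 0, 0, -1], [0, 0, 0, 0, 0, 0, -1], [0, 0, 0, 0, 0, 0, -1]],
  ],
)

```text
time_s: 32.6
position: [0.5023, -0.3433, 0.0374]
tool_rot: [[-0.002, 0.529, 0.848], [0.0, 0.848, -0.529], [-1.0, -0.001, -0.001]]
ft_force: [-1.9, 2.1, 6.1]
grip_width: 0.0155
```

Flush contact at 0.0374, as predicted. I'll release slowly and back off straight up.

Request:
drive_tool(
  targets=[
    [[0, 0, 0, 0, 0, 0, -0.8], [0, 0, 0, 0, 0, 0, -0.5], [0, 0, 0, 0, 0, 0, -0.2], [0, 0, 0, 0, 0, 0, -0.1], [0, 0, 0, 0, 0, 0, -0.1]],
  ],
)

```text
time_s: 33.1
position: [0.5023, -0.3432, 0.0366]
tool_rot: [[-0.002, 0.53, 0.848], [0.001, 0.848, -0.53], [-1.0, -0.001, -0.002]]
ft_force: [0.3, -0.3, -0.1]
grip_width: 0.0385
```

Request:
drive_tool(
  targets=[
    [[-0.1, 0, 0, 0, 0, 0, -0.1], [-0.3, 0, 0, 0, 0, 0, -0.1], [-0.6, 0, 0, 0, 0, 0, -0.1], [-0.8, 0, 0, 0, 0, 0, -0.1], [-0.8, 0, 0, 0, 0, 0, -0.1]],
  ],
)

```text
time_s: 33.6
position: [0.5023, -0.3431, 0.1683]
tool_rot: [[-0.002, 0.53, 0.848], [0.001, 0.848, -0.53], [-1.0, -0.001, -0.003]]
ft_force: [0.3, -1.0, 0.1]
grip_width: 0.0386
```

Request:
drive_tool(
  targets=[
    [[-0.8, 0, 0, 0, 0, 0, -0.1], [-0.8, 0, 0, 0, 0, 0, -0.1], [0, 0, 0, 0, 0, 0, -0.1], [0, 0, 0, 0, 0, 0, -0.1]],
  ],
)

```text
time_s: 34.0
position: [0.5027, -0.3433, 0.2474]
tool_rot: [[-0.001, 0.529, 0.848], [-0.001, 0.848, -0.529], [-1.0, -0.001, -0.0]]
ft_force: [0.0, -0.1, 0.0]
grip_width: 0.0384
```

Run:
```python
from h import *
np.set_printoptions(precision=4,suppress=True)
s=observe();P=np.array(s["position"]);print(s["time_s"],P*1000,s["ft_force"])
p=snap("wrist","w30.png",(200,60,480,260),2.8)
p2=snap("side","s30.png",(220,130,440,330),3.5)
q=np.array([.4908,-.3335,-.558]);C=lambda X:(proj(p,X)-[200,60])*2.8
print("flush plate corners",C(T(q,[(-10,68,30),(40,68,30),(40,-68,30),(-10,-68,30),(15,56,39),(15,-56,39)])))
```

```text
34.0 [ 502.745  -343.2892  247.4473] [ 0.0093 -0.141   0.0021]
flush plate corners [[273.4715 124.6817]
 [398.5692 124.7064]
 [391.3511 440.1046]
 [280.1906 439.975 ]
 [335.9681 157.2541]
 [335.7618 422.3869]]
```

View pics/w30.png

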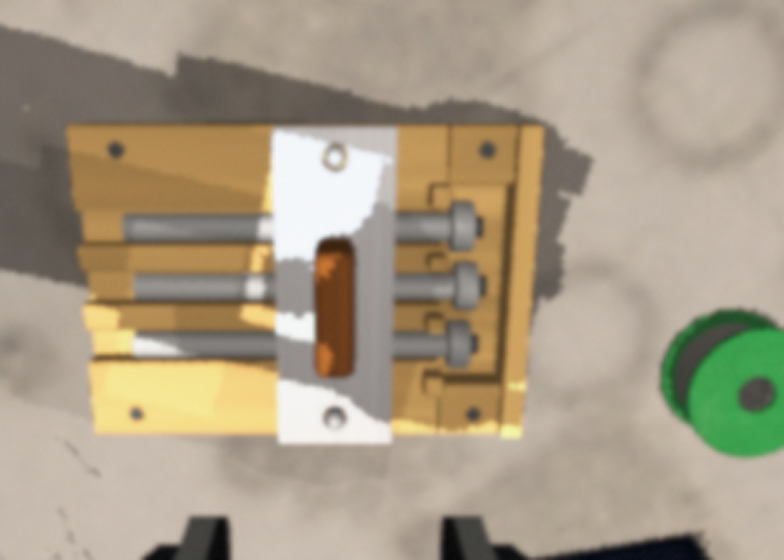

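View pics/s30.png

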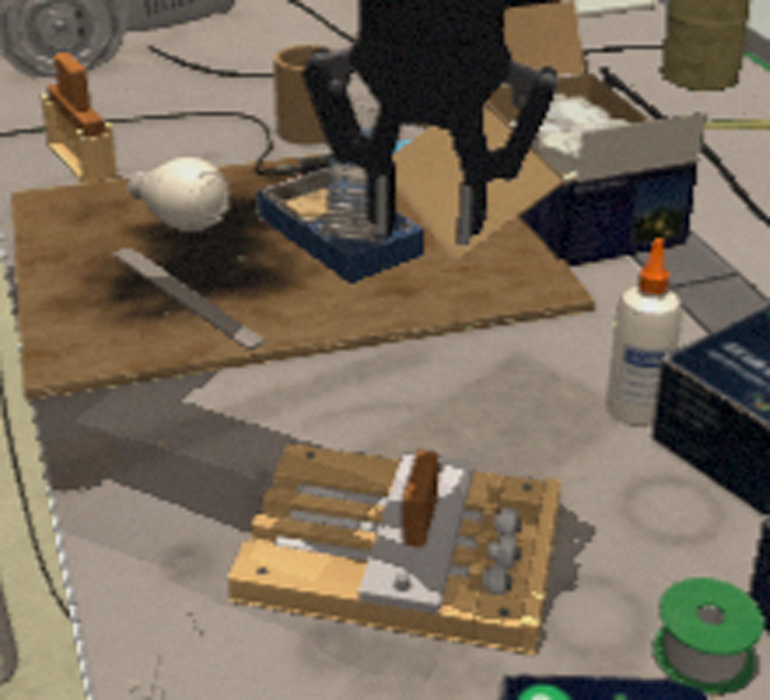

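Both pins show through the holes and the plate corners match the flush prediction to within 3 px. The stems are seated, the rake is parked, and the bystanders haven't moved. I'll hand it in.

```bash
python3 -c "
from rig import *
print(close_job())"
```

```text
the job is handed in; nothing more can be done
None
```

The job is done and handed in at about 34 s of robot time, well under the 72 s limit.

- **Combing:** I felt the rake's teeth down onto the ridges. Contact came at a reach of about 30.6 mm below the bar. One pass past the free ends, at about 5–10 N, dropped all three stems into their grooves. The gripper did not touch the stems.
- **Rake:** It is back on its rest, and I let go only after feeling contact at the same height it was parked at before.
- **Keeper plate:** It slid over both pins without resistance. Contact came at the height expected for flush.

In the last pictures both pins show through the plate's holes and the plate's corners match the flush position to within about 3 px. The stems are in their grooves, the rake is parked, and the bottle, tube and reel look undisturbed.

One check disagreed: the plate turned out to sit about 2 mm along the grip from where I had first measured it. I corrected for that by sighting the pin through the hole before lowering it. No checks failed.

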